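Pack lens tubes in the transit case and clamp its draw latch

TASK

Pack every lens tube from the grey rest into the open transit case: lay them on their sides as one close row, side by side from the blue bumper on, and slide the orange wedge chock, sloping face first, up against the last tube so that the row cannot roll apart. Then shut the lid, hook the latch's wire bail over the keeper on the lid, and push the red-tipped lever down past its centre so that it stays clamped. Leave the mirror mount behind the case standing where it is.

Things in the scene. Friction and masses are not known exactly. Their poses are not given: they have to be found in the camera images.
- case: Fixed dark grey transit case; base 126 (x) x 214 (y) x 62 mm high, origin at the centre of its underside, z up. Its front, with the latch, faces -x; the lid is hinged along its +x side. Walls 5 mm; flat black foam floor 22 mm above the origin, so it is 40 mm deep inside; room inside 116 (x) x 198 mm (y). A blue bumper, 6 mm thick and 30 mm high, covers the inner wall at its -y end.
- row_start (a point): Point on the foam floor at the foot of the blue bumper's face, in the middle of the case's depth; axes as the case's: +y runs along the row, away from the bumper. A tube that touches the bumper has its centre 17 mm along +y and 17 mm up; the next one lies 34 mm farther, and so on.
- tube_a: Lens tube (red band round its middle): black cylinder 34 mm in diameter and 64 mm long with flat ends, 120 g, origin at its centre, x along its axis. It rolls. It can be gripped across its ends or across its diameter. May be absent.
- tube_b: Lens tube as tube_a, yellow band. May be absent.
- tube_c: Lens tube as tube_a, green band. May be absent.
- tube_d: Lens tube as tube_a, blue band. May be absent.
- rest: Fixed grey rest in which the tubes lie at the start: plate 198 (x) x 84 (y) x 4 mm, origin at the centre of its underside; ridges (to 9.5 mm above the desk) every 46 mm along its x keep the tubes apart. The tubes' axes lie along its y, centres 21 mm above the desk, at x = about -69, -23, 23 and 69 mm, some places empty.
- chock: Loose orange rubber wedge chock, 120 g, 50 (x) x 46 (y) x 35 mm high, origin at the centre of its underside. Its sloping face, 60 deg to the floor, looks to its own -y and rises from the toe; flat top from y = -3 to 17 mm. Grip it across its flat ends (50 mm apart along x) at about y = +6 mm. With its axes along the case's, its slope meets the tubes.
- chock_toe (a point): Middle of the chock's sharp lower edge (y = -23 mm). When the slope touches a tube on the same floor the toe lies 10 mm horizontally from that tube's axis.
- lid (a joint): Angle of the lid: 0 shut, 1.9 rad fully open, 1.57 upright. Stiff friction hinge: it stays where it is left; 4 to 5 N at its free edge move it. The lid is a foam-filled block 126 x 214 x 50 mm that lies on the base's rim when shut (top 112 mm above the desk). A foam pad under it then just presses on the top of the chock standing in the case and holds it; the tubes stay clear of it.
- lid_hinge (a point): Middle of the lid's hinge axis, 62 mm above the desk over the case's +x edge; the axis runs along the case's y.
- lid_edge (a point): Middle of the lid's free outer edge: when shut, the upper front edge of the case, 126 mm from the hinge along the case's -x and 50 mm above it.
- keeper_seat (a point): The latch bar's place when hooked, on the keeper in the middle of the lid's front: a steel shelf 20 mm wide (case's y) standing 22 mm out. Its upper face is 2.5 mm below this point; a lip at its end (18 to 22 mm out) rises 5.5 mm above that face. This point is 15.5 mm out, just inside the lip, axes as the lid's (+x into the case); the groove (2 to 18 mm out) is open upwards. 96 mm above the desk when the lid is shut.
- lever (a joint): Angle of the latch lever: 0 clamped, grows to 1.95 rad as it is swung out and up about lever_pin, axis along the case's y. Past centre is below 0.14 rad: there it stays clamped; between about 0.3 and 1.0 rad a hooked bail is stretched by its springs and pushes the lever open. Unhooked it stays where it is left. 4 to 8 N on its end close it.
- lever_pin (a point): Lever's fixed pin on the front of the case's base: 20 mm out from the front, 52 mm above the desk, in the middle of the case's length.
- lever_tip (a point): Middle of the lever's red rounded end (8 mm thick, 22 mm wide along the case's y), 46 mm from lever_pin. Clamped, it is 41 mm farther out than the pin and 20 mm below it, so the lever can be pressed straight down on its end all the way.
- bail_pin (a point): Pin on the lever, 16 mm from lever_pin, about which the wire bail swings. The line from lever_pin to bail_pin trails 66 deg behind the one to the lever's tip: clamped, it points straight down; it turns with the lever, out and up as it opens.
- hook_bar (a point): Middle of the bail's cross bar, 55.7 mm from bail_pin (springs give up to 9 mm more, 9 N per mm). The bail is a U of 5 mm wire, 37 mm wide over its legs (case's y), straight for 31 mm below the bar: grip or push there. It swings about bail_pin with a little friction, less than the lever's, and stays where it is left. To hook: bring the bar over the lip, in above the groove, then press it down; the lever follows.
- mirror_mount: Bystander: mirror in a black mount on a based post, 52 x 58 x 108 mm high, standing behind and to the right of the case; leave it alone.
Things that resemble listed ones, but are neither listed nor needed, are in the scene too. What is shaped like the tube_a but purple is not meant.

How it is judged (in metres and radians):
On the way, in this order (a step that is already met when the one before it is completed fails the run):
1. all tubes lie in the case as one close row from the blue bumper, with the chock's slope against the last one, and the lid still open (angle between the x axis of each of tube_a, tube_b, tube_c, tube_d and the x axis of case, either way round below 0.2 rad and z of tube_a in the frame of row_start between 0.012 and 0.022 m and z of tube_b in the frame of row_start between 0.012 and 0.022 m and z of tube_c in the frame of row_start between 0.012 and 0.022 m and z of tube_d in the frame of row_start between 0.012 and 0.022 m and y of any of tube_a, tube_b, tube_c, tube_d in the frame of row_start below 0.025 m and (distance between tube_a and tube_b below 0.043 m or distance between tube_a and tube_c below 0.043 m or distance between tube_a and tube_d below 0.043 m) and (distance between tube_b and tube_a below 0.043 m or distance between tube_b and tube_c below 0.043 m or distance between tube_b and tube_d below 0.043 m) and (distance between tube_c and tube_a below 0.043 m or distance between tube_c and tube_b below 0.043 m or distance between tube_c and tube_d below 0.043 m) and (distance between tube_d and tube_a below 0.043 m or distance between tube_d and tube_b below 0.043 m or distance between tube_d and tube_c below 0.043 m) and y of each of tube_a, tube_b, tube_c, tube_d in the frame of row_start below 0.13 m and y of each of tube_a, tube_b, tube_c, tube_d in the frame of chock_toe below -0.004 m and y of any of tube_a, tube_b, tube_c, tube_d in the frame of chock_toe above -0.018 m and angle between the y axis of chock and the y axis of case, either way round below 0.2 rad and z of chock_toe in the frame of row_start below 0.005 m and angle between chock's own z axis and vertical below 0.12 rad and value of joint lid above 0.6 rad), for 0.3 s.
2. the lid is shut (angle between the x axis of each of tube_a, tube_b, tube_c, tube_d and the x axis of case, either way round below 0.2 rad and z of tube_a in the frame of row_start between 0.012 and 0.022 m and z of tube_b in the frame of row_start between 0.012 and 0.022 m and z of tube_c in the frame of row_start between 0.012 and 0.022 m and z of tube_d in the frame of row_start between 0.012 and 0.022 m and y of any of tube_a, tube_b, tube_c, tube_d in the frame of row_start below 0.025 m and (distance between tube_a and tube_b below 0.043 m or distance between tube_a and tube_c below 0.043 m or distance between tube_a and tube_d below 0.043 m) and (distance between tube_b and tube_a below 0.043 m or distance between tube_b and tube_c below 0.043 m or distance between tube_b and tube_d below 0.043 m) and (distance between tube_c and tube_a below 0.043 m or distance between tube_c and tube_b below 0.043 m or distance between tube_c and tube_d below 0.043 m) and (distance between tube_d and tube_a below 0.043 m or distance between tube_d and tube_b below 0.043 m or distance between tube_d and tube_c below 0.043 m) and y of each of tube_a, tube_b, tube_c, tube_d in the frame of row_start below 0.13 m and y of each of tube_a, tube_b, tube_c, tube_d in the frame of chock_toe below -0.004 m and y of any of tube_a, tube_b, tube_c, tube_d in the frame of chock_toe above -0.018 m and angle between the y axis of chock and the y axis of case, either way round below 0.2 rad and z of chock_toe in the frame of row_start below 0.005 m and angle between chock's own z axis and vertical below 0.12 rad and value of joint lid below 0.03 rad), for 0.2 s.
3. the bail's bar lies hooked on the keeper behind its lip, the lid shut (value of joint lid below 0.03 rad and x of hook_bar in the frame of keeper_seat between -0.004 and 0.014 m and z of hook_bar in the frame of keeper_seat between -0.004 and 0.005 m), for 0.2 s.
At the end, for the whole second after the job is handed in: All tubes lie in one row from the blue bumper, gaps under 8 mm, turned under 0.2 rad; the chock flat, turned under 0.2 rad, its slope within 8 mm of the last one; lid shut (under 0.03 rad), hook bar down in the groove behind the lip, lever past centre (under 0.09 rad), all at rest (all of step 3 and angle between the x axis of each of tube_a, tube_b, tube_c, tube_d and the x axis of case, either way round below 0.2 rad and z of tube_a in the frame of row_start between 0.012 and 0.022 m and z of tube_b in the frame of row_start between 0.012 and 0.022 m and z of tube_c in the frame of row_start between 0.012 and 0.022 m and z of tube_d in the frame of row_start between 0.012 and 0.022 m and y of any of tube_a, tube_b, tube_c, tube_d in the frame of row_start below 0.025 m and (distance between tube_a and tube_b below 0.043 m or distance between tube_a and tube_c below 0.043 m or distance between tube_a and tube_d below 0.043 m) and (distance between tube_b and tube_a below 0.043 m or distance between tube_b and tube_c below 0.043 m or distance between tube_b and tube_d below 0.043 m) and (distance between tube_c and tube_a below 0.043 m or distance between tube_c and tube_b below 0.043 m or distance between tube_c and tube_d below 0.043 m) and (distance between tube_d and tube_a below 0.043 m or distance between tube_d and tube_b below 0.043 m or distance between tube_d and tube_c below 0.043 m) and y of each of tube_a, tube_b, tube_c, tube_d in the frame of row_start below 0.13 m and y of each of tube_a, tube_b, tube_c, tube_d in the frame of chock_toe below -0.004 m and y of any of tube_a, tube_b, tube_c, tube_d in the frame of chock_toe above -0.018 m and angle between the y axis of chock and the y axis of case, either way round below 0.2 rad and z of chock_toe in the frame of row_start below 0.005 m and angle between chock's own z axis and vertical below 0.12 rad and value of joint lever below 0.09 rad and linear speed of each of tube_a, tube_b, tube_c, tube_d, chock below 0.02 m/s and velocity of joint each of lid, lever below 0.05 rad/s); the robot touches nothing.
It fails at once if the mirror mount is knocked over or moved more than 30 mm (angle between mirror_mount's own z axis and vertical above 0.5 rad or distance of mirror_mount from where it was at the start of the episode above 0.03 m).
Of tube_a, tube_b, tube_c, tube_d only 2 to 4 are there at a start; the rules pass over those that are not, and their reading is None.
At some moment in a run one of chock may be knocked a few centimetres aside while the robot is not near it.
Once in a run the grip may slacken for a moment while it holds something.
It also fails if it takes over 210 s, if anything falls off the work surface, if the arm or the gripper's body presses on something with over 40 N, if the wrist force passes 120 N, or if a joint passes its speed limit or range.

ROBOT

A 6-joint arm with a two-finger parallel gripper is mounted at the origin on a cart in front of the work surface, level with it; the furniture and walls round the work are solid. World frame = base frame: x ahead of the robot, y to its left, z up, the work surface at z = 0. Lengths are in m, angles in degrees, forces in N, time in s.
With the tool pointing down it reaches from about 0.375 to 0.9 m from the base axis. Payload 3.1 kg.
Tool frame: the origin (TCP) lies at the very end of the fingers, on their centre line; the grasp point (between the pads) lies 19 mm behind it; z points along the fingers, y is the line along which they close (so a half turn about z gives the same grasp; the last joint's range is limited). The gripper opens to 87 mm and grips with 3 to 60 N. Pads are 19 mm wide; open, the fingers measure 117 mm over their backs; the gripper's body (75 mm by 190 mm) begins 51 mm behind the grasp point.
Start: joints at [54.861, 30.224, 82.088, -0, 67.689, -10.227], TCP at [0.263, 0.567, 0.223] pointing down, gripper open.
Joint ranges: [-176.69, 176.69], [-43.24, 126.21], [12.49, 139.97], [-82, 262], [0, 151.66], [-163.58, 163.58]. Speed limits (degrees/s): [159.86, 159.86, 180, 180, 180, 180].

INTERFACE

Orientations are given as a 3x3 rotation matrix whose columns are the frame's x, y, z axes.
In Python, from rig import bot, imaging gives the robot as it stands.
- The arm moves only by the tool drive_tool, never from a script. Its argument "deltas" is text: rows parted by semicolons, each of 5 numbers parted by spaces: the finger opening in mm, from 0 to 87, then the shift along the world's x, y, z in mm, then the turn about the world's z in rad. In form: jaw dx dy dz twist; .... A call has 1 to 12 rows; each row is the pose to reach, as a shift and turn from the pose commanded when the call began; what a row does not reach only later rows make up. A row lasts 1/10 s, in which the tool goes at most 50 mm and 8.59 degrees, less where a joint would pass 70% of its speed; a pose out of reach is approached as far as the arm can. A call with a gripper value outside its range is refused whole. The fingers move at their own pace and stop on an object; the grip force is fixed at half the most. Time passes only in rows, so rows that repeat a pose let the fingers close. It gives the time, the measured TCP pose, the force, the opening and the grip force at its end, in the units of the state.
- bot.read_state(): the state, without advancing time (a new reading comes with each control period).
- imaging.capture(name): name is "side" or "top" or "wrist"; returns the picture (400x640x3 uint8, red, green, blue); there is no depth.
- imaging.camera_model(name): a dict with "fx", "fy", "cx", "cy" (pixels), "T" (4x4, takes a point from camera to world coordinates). Camera axes: x right, y down, z forward; pixel columns grow to the right and rows downward; lengths in m; the calibration is good to about 2 mm. A picture is of the moment at which its call begins: read the wrist's pose just before it. camera_model takes no time and is no camera call; for the wrist camera it gives the pose at the moment of the call.
- bot.hand_in(): hands the job in; it is judged then, once.
The state is a dict: "time_s": time; "joint_positions": joint angles; "qvel": joint speeds; "tau": joint torques, N m; "position": TCP position; "tcp_rot": TCP orientation; "force": force on the tool from outside, world axes, zero at the start; "moment": the same for the moment, N m; "opening": opening from 0.0 (shut) to 1.0 (fully open); "grasp_force": force on a finger pad.
Only numpy, scipy, OpenCV 4.12 (cv2) and the standard library are available. Lean on these libraries where they do the work, as an engineer would, in place of code of your own. Each camera call takes 0.05 s, during which the arm holds its last target. There are 200 camera calls.

## Working session

There is one attempt and no reset: what is moved stays moved. The work goes in short steps, Python scripts to look and compute and a tool call to move; the robot and the scene stay as the last step left them, time stands still between calls to the robot, and variables do not carry over. Pictures are saved under pics/ and viewed, at most 14 in all, crops included, and the job is handed in when it is done.

Besides the shell and the picture viewer there is one more tool, called after ">>>" as name(argument=value, ...) on one line, values as JSON. drive_tool: Moves the arm, as the interface text tells. Its arguments: {"type":"object","properties":{"deltas":{"type":"string"}},"required":["deltas"]}

```bash
ls; mkdir -p pics
cat > h.py <<'E'
import numpy as np, cv2
from rig import bot, imaging
def cap(n,f=None):
    m=imaging.camera_model(n); im=imaging.capture(n)
    if f: cv2.imwrite('pics/'+f,cv2.cvtColor(im,cv2.COLOR_RGB2BGR))
    return im,m
def ray(m,u,v):
    T=np.array(m['T']); d=T[:3,:3]@np.array([(u-m['cx'])/m['fx'],(v-m['cy'])/m['fy'],1.]); return T[:3,3],d/np.linalg.norm(d)
def onz(m,u,v,z):
    o,d=ray(m,u,v); return o+d*(z-o[2])/d[2]
def proj(m,p):
    T=np.array(m['T']); q=T[:3,:3].T@(np.array(p)-T[:3,3]); return np.array([m['fx']*q[0]/q[2]+m['cx'],m['fy']*q[1]/q[2]+m['cy']])
def tri(m1,p1,m2,p2):
    o1,d1=ray(m1,*p1);o2,d2=ray(m2,*p2)
    t=np.linalg.lstsq(np.c_[d1,-d2],o2-o1,rcond=None)[0]
    a,b=o1+t[0]*d1,o2+t[1]*d2
    return (a+b)/2,np.linalg.norm(a-b)
E
python3 - <<'E'
from h import *
np.set_printoptions(precision=4,suppress=True)
for n in ['side','top','wrist']:
    im,m=cap(n,n+'0.png'); print(n,m['fx'],m['cx'],m['cy'],np.array(m['T']))
s=bot.read_state(); print(s)
a=[cv2.imread(f'pics/{n}0.png') for n in ['side','top']]
E
```

```text
pics
side 392.7950758015991 319.75299251816995 193.75101201703538 [[ 0.9364 -0.308   0.1681  0.4255]
 [-0.3507 -0.8378  0.4185 -0.24  ]
 [ 0.0119 -0.4508 -0.8925  0.8446]
 [ 0.      0.      0.      1.    ]]
top 496.0855667427223 324.1195255886806 194.0700659677328 [[-0.0158 -0.9924  0.1219  0.4328]
 [-0.9998  0.0175  0.0126  0.115 ]
 [-0.0147 -0.1217 -0.9925  1.0464]
 [ 0.      0.      0.      1.    ]]
wrist 280.28055824023306 317.16918856661397 202.20150435034702 [[ 0.4209  0.8784  0.2262  0.2002]
 [ 0.9071 -0.4073 -0.1064  0.5957]
 [-0.0013  0.25   -0.9683  0.3838]
 [ 0.      0.      0.      1.    ]]
{'time_s': 0.15, 'joint_positions': array([ 54.8613,  30.2683,  82.1406,  -0.0006,  67.6883, -10.2299]), 'qvel': array([ 0.0339, -0.1217, -0.2587, -0.0441,  0.0299, -0.1113]), 'tau': array([  0.0007, -44.0431, -17.6842,   0.0634,   0.0553,  -0.0001]), 'position': array([0.2629, 0.5664, 0.2218]), 'tcp_rot': array([[-0.907 ,  0.4212, -0.001 ],
       [ 0.4212,  0.907 , -0.0014],
       [ 0.0003, -0.0017, -1.    ]]), 'force': array([-0.0427,  0.4766,  0.1458]), 'moment': array([-0.0387,  0.0136, -0.0139]), 'grasp_force': 0.0, 'opening': 1.0087198437117277}
```

View pics/side0.png

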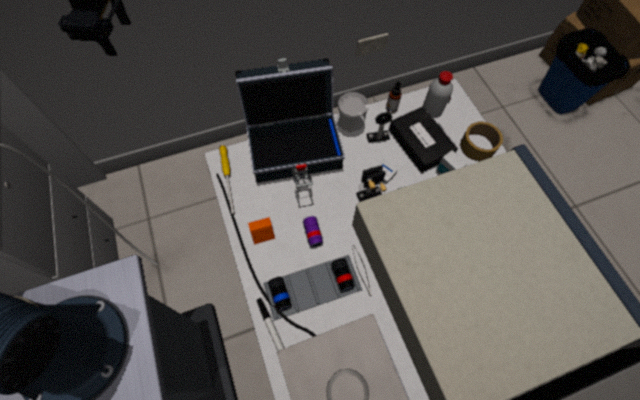

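View pics/top0.png

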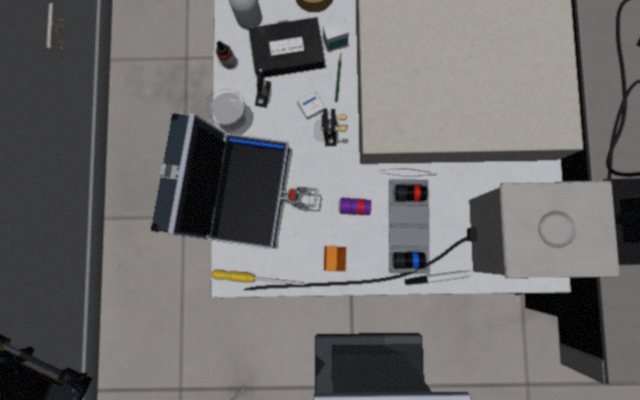

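Run:
```python
import cv2,numpy as np
t=cv2.imread('pics/top0.png')[100:290,145:445]; s=cv2.imread('pics/side0.png')
t=cv2.resize(t,(780,494),interpolation=cv2.INTER_CUBIC); cv2.imwrite('pics/c1.png',t)
a=cv2.resize(s[50:320,205:375],(378,600),interpolation=cv2.INTER_CUBIC)
b=cv2.resize(s[0:60,50:140],(420,280),interpolation=cv2.INTER_CUBIC)
w=cv2.resize(cv2.imread('pics/wrist0.png'),(420,262))
c=np.zeros((600,800,3),np.uint8); c[:, :378]=a; c[:280,379:799]=b; c[300:562,379:799]=w; cv2.imwrite('pics/c2.png',c)
```

```text
(no output)
```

View pics/c1.png

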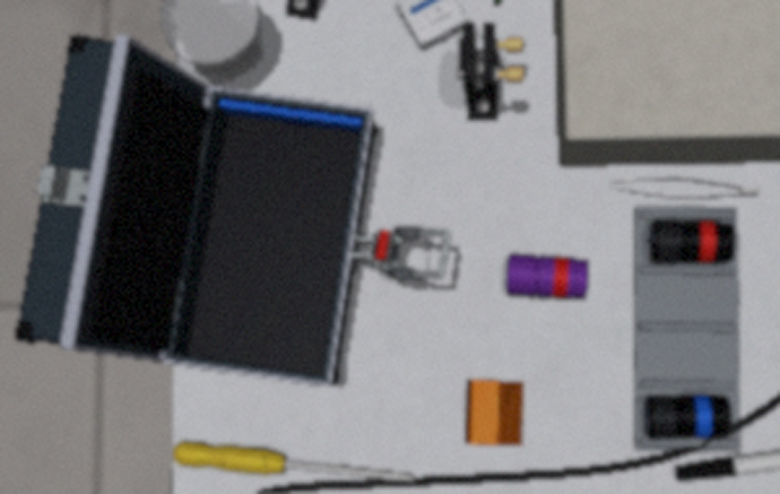

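View pics/c2.png

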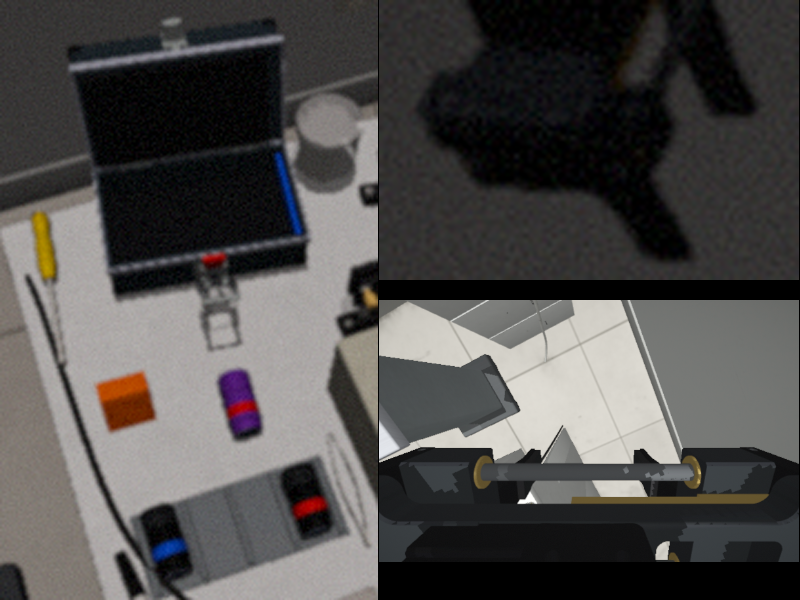

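>>> drive_tool(deltas="87 0 0 50 -0.1; 87 10 -30 90 -0.2; 87 30 -75 108 -0.35; 87 55 -115 108 -0.5; 87 80 -155 108 -0.65; 87 105 -195 108 -0.8; 87 130 -235 108 -0.95; 87 160 -280 108 -1.1; 87 190 -320 108 -1.13; 87 215 -360 108 -1.13; 87 237 -397 108 -1.13; 87 237 -397 108 -1.13")

```text
time_s: 1.35
position: [0.5032, 0.1652, 0.3302]
tcp_rot: [[0.001, 1.0, 0.001], [1.0, -0.001, -0.002], [-0.002, 0.001, -1.0]]
force: [-0.2, 0.0, -0.1]
opening: 1.002
grasp_force: 0.0
```

Run:
```python
from h import *
im,m=cap('wrist','w1.png'); np.savez('w1.npz',T=m['T'])
print(bot.read_state()['position'],bot.read_state()['tcp_rot'])
```

```text
[0.50140748 0.16750776 0.33004684] [[-9.63286891e-04  9.99999279e-01 -7.16533141e-04]
 [ 9.99999530e-01  9.63209909e-04 -1.07774230e-04]
 [-1.07083980e-04 -7.16636622e-04 -9.99999737e-01]]
```

View pics/w1.png

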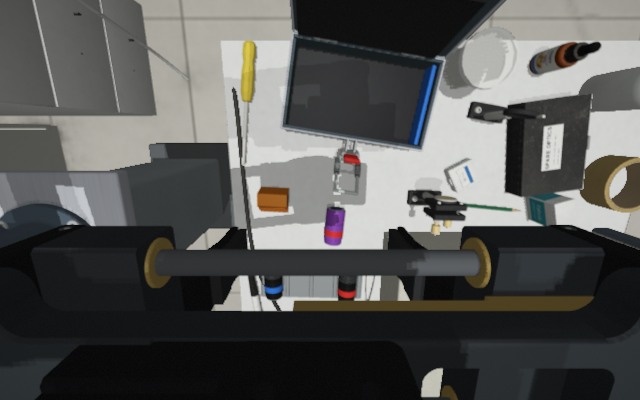

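>>> drive_tool(deltas="87 0 -50 0 0; 87 0 -100 0 0; 87 0 -140 0 0; 87 0 -140 0 0; 87 0 -140 0 0")

```text
time_s: 1.9
position: [0.4996, 0.0305, 0.3304]
tcp_rot: [[-0.005, 1.0, -0.001], [1.0, 0.005, 0.001], [0.001, -0.001, -1.0]]
force: [1.0, 0.7, -0.5]
opening: 0.996
grasp_force: 0.0
```

Run:
```python
from h import *
im,m=cap('wrist','w2.png'); np.savez('w2.npz',T=m['T'])
a=cv2.imread('pics/w1.png')[20:240,220:470]; b=cv2.imread('pics/w2.png')[40:290,220:470]
c=np.zeros((600,800,3),np.uint8)
c[:352,:400]=cv2.resize(a,(400,352),interpolation=cv2.INTER_CUBIC)
c[:400,400:]=cv2.resize(b,(400,400),interpolation=cv2.INTER_CUBIC)
cv2.imwrite('pics/c3.png',c)
```

```text
(no output)
```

View pics/w2.png

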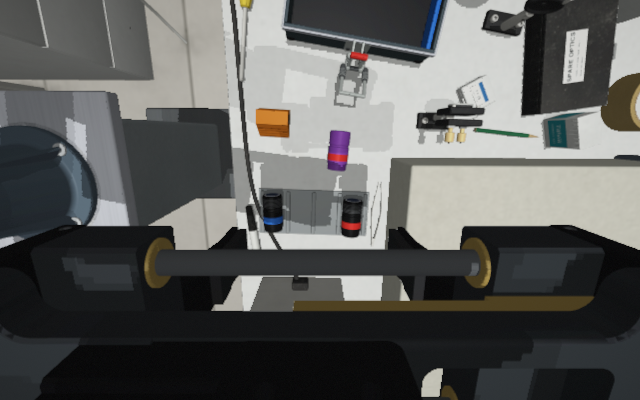

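View pics/c3.png

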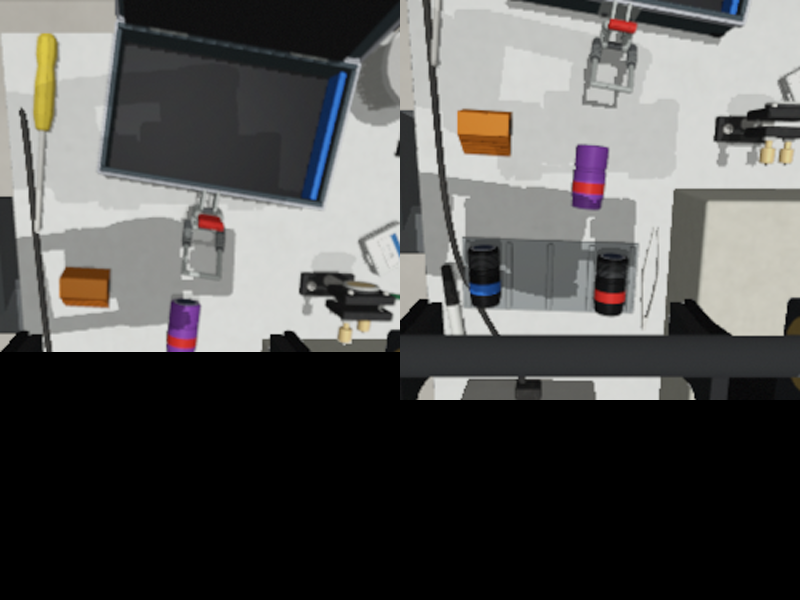

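```bash
cat > pts.py <<'E'
from h import *
np.set_printoptions(precision=4,suppress=True)
W=imaging.camera_model('wrist')
def M(n):
    m=dict(W); m['T']=np.load(n+'.npz')['T']; return m
m1,m2=M('w1'),M('w2'); mt=imaging.camera_model('top'); ms=imaging.camera_model('side')
E
python3 - <<'E'
from pts import *
L=lambda x,y:(220+x/1.6,20+y/1.6); R=lambda x,y:(220+(x-400)/1.6,40+y/1.6)
TT=lambda x,y:(145+x/2.6,100+y/2.6); S=lambda x,y:(205+x*170/378,50+y*.45)
def show(n,*a): print(n,*[np.round(x,4) for x in a])
show('frontcorner A', *tri(m1,L(100,172),mt,TT(335,380))); show('  side',*tri(m1,L(100,172),ms,S(108,270)))
show('frontcorner B', *tri(m1,L(323,206),mt,TT(372,113)));show('  w2',*tri(m1,L(323,206),m2,R(741,24)));show('  side',*tri(m1,L(323,206),ms,S(305,238)))
show('hinge A',*tri(m1,L(118,25),mt,TT(168,355)));show('hinge B',*tri(m1,L(357,65),mt,TT(211,95)))
for z in [.062]:
  print([onz(m1,*L(*p),z) for p in [(100,172),(323,206),(357,65),(118,25)]])
print('box corner',tri(m2,R(674,190),mt,TT(560,140)),tri(m2,R(674,190),mt,TT(560,162)))
print('rest',[onz(m2,*R(*p),.004) for p in [(465,237),(637,242),(632,313)]])
for n,m,f in [('w2',m2,'w2.png'),('top',mt,'top0.png')]:
    im=cv2.imread('pics/'+f); h=cv2.cvtColor(im,cv2.COLOR_BGR2HSV)
    for c,lo,hi in [('red',(0,130,90),(6,255,255)),('blue',(105,130,90),(125,255,255)),('orange',(7,150,60),(17,255,255))]:
        k=cv2.inRange(h,lo,hi); N,l,st,ce=cv2.connectedComponentsWithStats(k)
        for i in range(1,N):
            if st[i,4]>30: print(n,c,st[i],ce[i].round(1),onz(m,*ce[i],.035)[:2])
c=np.zeros((560,800,3),np.uint8)
for i,(f,(x,y)) in enumerate([('w1',(272,199)),('w2',(273,124)),('top0',(336,258)),('side0',(261,231))]):
    a=cv2.imread(f'pics/{f}.png')[y-24:y+24,x-34:x+34]; c[(i//2)*280:(i//2)*280+280,(i%2)*400:(i%2)*400+397]=cv2.resize(a,(397,280),interpolation=cv2.INTER_CUBIC)
cv2.imwrite('pics/c4.png',c)
E
```

```text
frontcorner A [0.4502 0.2342 0.0357] 0.0065
  side [0.4506 0.2366 0.0558] 0.0001
frontcorner B [0.6643 0.2024 0.0462] 0.0061
  w2 [0.665  0.2046 0.0493] 0.0012
  side [0.6613 0.2046 0.0533] 0.0053
hinge A [0.4721 0.3512 0.0851] 0.0013
hinge B [0.6691 0.3207 0.0868] 0.002
[array([0.4513, 0.2366, 0.062 ]), array([0.6609, 0.2054, 0.062 ]), array([0.6793, 0.3271, 0.062 ]), array([0.4706, 0.3585, 0.062 ])]
box corner (array([ 0.6991,  0.0291, -0.2653]), np.float64(0.007881322587884503)) (array([ 0.6321,  0.049 , -0.0184]), np.float64(0.001173858379288619))
rest [array([ 0.3981, -0.0014,  0.004 ]), array([ 0.5894, -0.006 ,  0.004 ]), array([ 0.5879, -0.0902,  0.004 ])]
w2 red [350  52  18   9 115] [358.6  55.8] [0.5591 0.2063]
w2 red [328 154  19   7  98] [337.  157.2] [0.5304 0.0568]
w2 red [341 221  20   9 131] [350.6 225.5] [ 0.5566 -0.0598]
w2 blue [426   0  16  49 248] [433.1  23.8] [0.6651 0.249 ]
w2 blue [480  83   8  18  38] [483.2  91.4] [0.7517 0.1578]
w2 blue [264 217  18   8 117] [272.3 220.7] [ 0.422  -0.0518]
w2 orange [256 109  33  28 853] [272.5 122.1] [0.4279 0.1108]
top red [414 185   7  16  86] [416.8 192.4] [ 0.5571 -0.0622]
top red [289 189   6  11  41] [291.6 194.3] [0.5577 0.1948]
top blue [229 138  56  11 210] [256.6 142.9] [0.667  0.2669]
top blue [412 252   7  17  94] [415.2 259.7] [ 0.4206 -0.0537]
top orange [325 247  20  23 440] [334.6 258.3] [0.4259 0.1088]
```

View pics/c4.png

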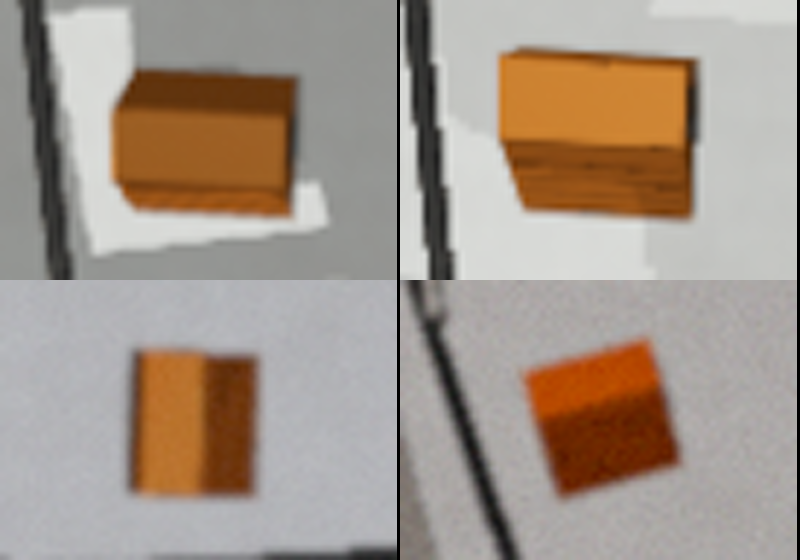

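Run:
```python
from pts import *
print('box top',tri(m2,(412,167),mt,(359.5,153)),'bottom',onz(m2,390,160,0),onz(mt,360,162,0))
im=cv2.imread('pics/w1.png');h=cv2.cvtColor(im,cv2.COLOR_BGR2HSV)
k=cv2.inRange(h,(105,130,60),(125,255,255)); k[:, :400]=0;k[:,450:]=0
r=cv2.minAreaRect(np.argwhere(k)[:,::-1].astype(np.float32)); b=cv2.boxPoints(r); print(r)
for p in b: print(p,'floor',onz(m1,*p,.022),'top',onz(m1,*p,.052))
# tube axis: dark+band pixels in w2
im=cv2.imread('pics/w2.png');h=cv2.cvtColor(im,cv2.COLOR_BGR2HSV)
for (x0,x1) in [(258,288),(336,366)]:
    g=im[186:240,x0:x1].max(2).copy(); k=((g<60)|(h[186:240,x0:x1,1]>130)).astype(np.uint8)
    N,l,st,ce=cv2.connectedComponentsWithStats(k); i=1+st[1:,4].argmax(); q=np.argwhere(l==i)[:,::-1].astype(np.float32)+[x0,186]
    rr=cv2.minAreaRect(q.astype(np.float32)); print(rr,onz(m2,*rr[0],.03))
# chock edges from zooms: scale 397/68
f=397/68
w1=lambda x,y:(272-34+x/f,199-24+y/f); w2=lambda x,y:(273-34+(x-400)/f,124-24+y/f); tp=lambda x,y:(336-34+x/f,258-24+(y-280)/f)
for n,a,b,c in [('topslope L',(118,183),(502,142),(205,493)),('topslope R',(290,187),(687,143),(205,353)),('topback L',(113,107),(499,54),(143,493)),('topback R',(293,115),(690,61),(143,352))]:
    print(n,tri(m1,w1(*a),m2,w2(*b)),tri(m1,w1(*a),mt,tp(*c)))
print('toe',onz(m2,*w2(522,213),0),onz(m2,*w2(692,216),0),onz(mt,*tp(257,495),0),onz(mt,*tp(257,355),0))
```

```text
box top (array([0.6183, 0.0573, 0.1418]), np.float64(0.0053538600898768345)) bottom [0.6255 0.0492 0.    ] [0.6291 0.0505 0.    ]
((422.301513671875, 103.83369445800781), (10.608220100402832, 82.9201431274414), 13.392498970031738)
[407.5386 142.9378] floor [0.6512 0.2122 0.022 ] top [0.6417 0.2136 0.052 ]
[426.7446  62.2725] floor [0.6709 0.3334 0.022 ] top [0.6602 0.3271 0.052 ]
[437.0644  64.7296] floor [0.6871 0.3299 0.022 ] top [0.6753 0.3238 0.052 ]
[417.8584 145.3949] floor [0.6686 0.2082 0.022 ] top [0.6579 0.2099 0.052 ]
((272.0, 216.0), (46.0, 20.0), 90.0) [ 0.4209 -0.045   0.03  ]
((351.2862548828125, 217.06553649902344), (19.349597930908203, 38.45005798339844), 4.763641834259033) [ 0.5578 -0.0461  0.03  ]
topslope L (array([0.4023, 0.1074, 0.0332]), np.float64(0.0003978704872705087)) (array([0.4007, 0.1043, 0.023 ]), np.float64(0.0009100034675130225))
topslope R (array([0.4528, 0.1073, 0.0374]), np.float64(0.0003647591044713325)) (array([0.4504, 0.1028, 0.02  ]), np.float64(0.0014918937177882115))
topback L (array([0.4024, 0.13  , 0.0332]), np.float64(0.00011116982026304299)) (array([0.4004, 0.1264, 0.0203]), np.float64(0.002280061317857961))
topback R (array([0.454 , 0.1283, 0.0361]), np.float64(0.0005662143457256639)) (array([0.4514, 0.1245, 0.0175]), np.float64(0.0020631890558407855))
toe [0.4001 0.0879 0.    ] [0.4499 0.0874 0.    ] [0.3994 0.0852 0.    ] [0.4491 0.0842 0.    ]
```

>>> drive_tool(deltas="52 -20 -20 -40 0; 52 -40 -40 -80 0; 52 -60 -60 -120 0; 52 -78 -73 -160 0; 52 -78 -73 -205 0; 52 -78 -73 -250 0; 52 -78 -73 -290 -0.02; 52 -78 -73 -310 -0.02; 52 -78 -73 -319 -0.02; 52 -78 -73 -319 -0.02; 52 -78 -73 -319 -0.02")

```text
time_s: 3.05
position: [0.4229, -0.0423, 0.0119]
tcp_rot: [[0.012, 1.0, 0.001], [1.0, -0.012, -0.0], [-0.0, 0.001, -1.0]]
force: [0.5, -0.8, 0.3]
opening: 0.6
grasp_force: 0.0
```

Run:
```python
from h import *
s=bot.read_state();print(s['position'],s['force'])
im,m=cap('wrist'); cv2.imwrite('pics/w3.png',cv2.cvtColor(im,cv2.COLOR_RGB2BGR)[:, 100:540])
```

```text
[ 0.42287184 -0.04228558  0.01193412] [ 0.49289295 -0.81525491  0.28865448]
```

View pics/w3.png

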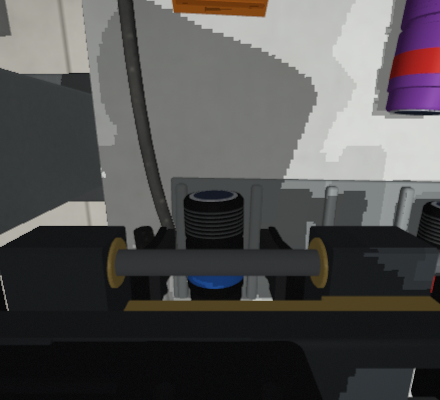

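>>> drive_tool(deltas="25 0 0 0 0; 25 0 0 0 0; 25 0 0 0 0; 25 0 0 0 0; 25 0 0 40 0; 25 0 0 80 0; 25 0 0 120 0; 25 0 0 160 0; 25 0 0 160 0")

```text
time_s: 4.0
position: [0.4252, -0.0442, 0.1758]
tcp_rot: [[0.014, 1.0, 0.01], [1.0, -0.014, -0.004], [-0.004, 0.01, -1.0]]
force: [1.6, -1.1, -1.2]
opening: 0.387
grasp_force: 29.9
```

Run:
```python
from pts import *
print('mug top rim centre',tri(m1,(487,52),mt,(227.7,108)),tri(m1,(487,57),ms,(205+327*170/378,50+115*.45)))
for z in (.1,.08): print(onz(m1,460,65,z),onz(m1,487,88,z))
```

```text
mug top rim centre (array([0.7278, 0.3254, 0.0831]), np.float64(0.014832484125468186)) (array([0.7318, 0.3281, 0.0809]), np.float64(0.003782396786652722))
[0.6859 0.3137 0.1   ] [0.7248 0.2861 0.1   ]
[0.6953 0.3178 0.08  ] [0.7361 0.2888 0.08  ]
```

>>> drive_tool(deltas="25 24 40 10 0; 25 48 80 10 0; 25 72 120 10 -0.05; 25 96 160 10 -0.1; 25 120 200 10 -0.134; 25 144 240 0 -0.134; 25 168 280 -10 -0.134; 25 192 319 -20 -0.134; 25 192 319 -60 -0.134; 25 192 319 -85 -0.134; 25 192 319 -95 -0.134; 25 192 319 -95 -0.134")

```text
time_s: 5.2
position: [0.6121, 0.2751, 0.0735]
tcp_rot: [[0.148, 0.989, -0.006], [0.989, -0.148, -0.002], [-0.002, -0.006, -1.0]]
force: [0.5, 0.6, -1.2]
opening: 0.382
grasp_force: 29.9
```

Run:
```python
from h import *
s=bot.read_state();print(s['position'],s['force'],s['opening'])
im,m=cap('wrist'); np.savez('w4.npz',T=m['T']);cv2.imwrite('pics/w4.png',cv2.cvtColor(im,cv2.COLOR_RGB2BGR))
```

```text
[0.61211757 0.27508326 0.07350155] [ 0.48897538  0.60726771 -1.24955922] 0.38215490043495315
```

View pics/w4.png

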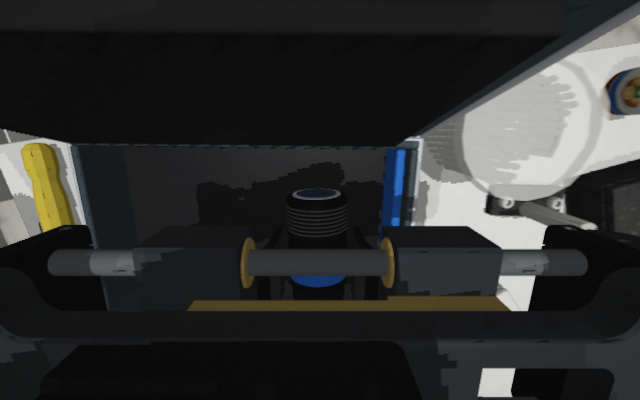

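>>> drive_tool(deltas="25 0 0 -25 0; 25 0 0 -40 0; 25 0 0 -46 0; 25 0 0 -46 0; 46 0 0 -46 0; 46 0 0 -46 0; 46 0 0 -46 0; 46 0 0 -20 0; 46 0 0 10 0; 46 0 0 10 0")

```text
time_s: 6.25
position: [0.6178, 0.2769, 0.0915]
tcp_rot: [[0.147, 0.989, 0.01], [0.989, -0.147, 0.003], [0.004, 0.009, -1.0]]
force: [0.4, -0.2, 0.5]
opening: 0.53
grasp_force: 0.0
```

>>> drive_tool(deltas="0 -20 3 0 0; 0 -43 6 0 0; 0 -43 6 0 0; 0 -43 6 -30 0; 0 -43 6 -47 0; 0 -43 6 -47 0; 0 -35 5 -47 0; 0 -28 4 -47 0; 0 -21 3 -47 0; 0 -14 2 -47 0; 0 -8 1 -47 0; 0 -8 1 -47 0")

```text
time_s: 7.45
position: [0.6079, 0.2766, 0.04]
tcp_rot: [[0.148, 0.989, 0.002], [0.989, -0.148, 0.0], [0.001, 0.002, -1.0]]
force: [-0.6, 0.3, -0.4]
opening: 0.009
grasp_force: 0.0
```

```bash
cat > bands.py <<'E'
from h import *
import sys
np.set_printoptions(precision=4,suppress=True)
im,m=cap('wrist','b%d.png'%int(bot.read_state()['time_s']*100)); h=cv2.cvtColor(im,cv2.COLOR_RGB2HSV)
for c,lo,hi in [('red',(0,130,50),(6,255,255)),('blue',(105,130,40),(125,255,255)),('orange',(7,150,50),(17,255,255))]:
    k=cv2.inRange(h,lo,hi); N,l,st,ce=cv2.connectedComponentsWithStats(k)
    for i in range(1,N):
        if st[i,4]>60: print(c,st[i],onz(m,*ce[i],.052))
s=bot.read_state();print(s['position'],s['force'],s['opening'])
E
python3 bands.py
```

```text
blue [ 398  155   34   76 1952] [0.6648 0.305  0.052 ]
[0.6069 0.2767 0.0397] [-0.2304  0.7985 -0.1357] 0.0063759395843168915
```

>>> drive_tool(deltas="0 2 0 0 0; 0 3 0 0 0; 0 4 -0.5 0 0; 0 5 -0.5 0 0; 0 5 -0.5 0 0")

```text
time_s: 8.0
position: [0.6113, 0.2764, 0.0396]
tcp_rot: [[0.147, 0.989, 0.0], [0.989, -0.147, 0.0], [0.0, 0.0, -1.0]]
force: [0.2, -1.1, 0.1]
opening: 0.008
grasp_force: 0.0
```

>>> drive_tool(deltas="0 2 0 0 0; 0 4 -0.5 0 0; 0 6 -1 0 0; 0 6 -1 0 0")

```text
time_s: 8.4
position: [0.6177, 0.2753, 0.0396]
tcp_rot: [[0.148, 0.989, 0.001], [0.989, -0.148, 0.0], [0.0, 0.001, -1.0]]
force: [-0.3, 0.3, -0.7]
opening: 0.005
grasp_force: 0.0
```

>>> drive_tool(deltas="0 2 0 0 0; 0 4 -0.5 0 0; 0 4 -0.5 0 0; 0 4 -0.5 0 0")

```text
time_s: 8.8
position: [0.6194, 0.2753, 0.0394]
tcp_rot: [[0.147, 0.989, -0.004], [0.989, -0.147, 0.0], [-0.0, -0.004, -1.0]]
force: [-5.1, 2.4, 2.8]
opening: -0.0
grasp_force: 2.7
```

>>> drive_tool(deltas="0 -5 0 0 0; 0 -12 1 10 0; 0 -20 2 50 0; 40 -20 -30 90 0; 60 -20 -70 130 0; 80 -20 -85 150 0; 80 -20 -85 150 0; 80 -20 -85 150 0")

```text
time_s: 9.6
position: [0.6017, 0.1894, 0.1907]
tcp_rot: [[0.149, 0.989, 0.003], [0.989, -0.149, 0.0], [0.001, 0.003, -1.0]]
force: [-0.9, 0.2, -1.0]
opening: 0.373
grasp_force: 0.0
```

```bash
python3 bands.py
```

```text
red [253 199  26  16 348] [0.5424 0.1839 0.052 ]
red [283 290  11  11  66] [0.5474 0.0694 0.052 ]
blue [ 329   51   44  118 1509] [0.6564 0.2687 0.052 ]
blue [443 183  14  20  73] [0.7453 0.1696 0.052 ]
orange [552   0  30  23 317] [0.8558 0.3296 0.052 ]
[0.6008 0.19   0.1894] [ 0.6154  0.5302 -0.05  ] 0.4226138596716863
```

Run:
```python
from h import *
import glob
f=sorted(glob.glob('pics/b*.png'),key=lambda s:int(s[6:-4]))[-1]
im=cv2.imread(f);h=cv2.cvtColor(im,cv2.COLOR_BGR2HSV);k=cv2.inRange(h,(105,130,40),(125,255,255));m=imaging.camera_model('wrist')
for v in range(55,170,8):
    c=np.where(k[v,300:400])[0]+300
    print(v,c.min(),c.max(),len(c),onz(m,c.min(),v,.022).round(4),onz(m,c.min(),v,.039).round(4))
```

```text
55 364 372 9 [0.6707 0.3271 0.022 ] [0.6676 0.3235 0.039 ]
63 362 371 10 [0.6678 0.3196 0.022 ] [0.6648 0.3164 0.039 ]
71 361 371 11 [0.6659 0.3118 0.022 ] [0.663  0.3091 0.039 ]
79 362 371 10 [0.6661 0.3037 0.022 ] [0.6632 0.3013 0.039 ]
87 362 370 9 [0.6652 0.2956 0.022 ] [0.6623 0.2936 0.039 ]
95 362 370 9 [0.6643 0.2874 0.022 ] [0.6615 0.2858 0.039 ]
103 361 369 9 [0.6623 0.2792 0.022 ] [0.6596 0.2781 0.039 ]
111 361 369 9 [0.6614 0.2708 0.022 ] [0.6587 0.2701 0.039 ]
119 329 368 40 [0.6247 0.2676 0.022 ] [0.624 0.267 0.039]
127 360 368 9 [0.6584 0.2537 0.022 ] [0.6559 0.2539 0.039 ]
135 359 367 9 [0.6563 0.2451 0.022 ] [0.6539 0.2458 0.039 ]
143 358 367 10 [0.6541 0.2364 0.022 ] [0.6518 0.2375 0.039 ]
151 358 367 10 [0.6531 0.2273 0.022 ] [0.6509 0.2289 0.039 ]
159 357 366 10 [0.6509 0.2184 0.022 ] [0.6488 0.2204 0.039 ]
167 360 366 7 [0.6534 0.2085 0.022 ] [0.6511 0.2111 0.039 ]
```

>>> drive_tool(deltas="87 -5 -20 10 0.14; 87 -10 -45 10 0.28; 87 -15 -75 10 0.42; 87 -20 -105 10 0.56; 87 -25 -135 10 0.70; 87 -30 -165 10 0.84; 87 -36 -195 10 0.98; 87 -44 -240 10 1.12; 87 -44 -240 0 1.26; 87 -44 -240 0 1.40; 87 -44 -240 0 1.54; 87 -44 -240 0 1.69")

```text
time_s: 10.85
position: [0.5564, -0.049, 0.1875]
tcp_rot: [[-1.0, 0.022, -0.004], [0.022, 1.0, 0.001], [0.004, 0.001, -1.0]]
force: [0.2, -0.2, 0.3]
opening: 0.998
grasp_force: 0.0
```

```bash
python3 bands.py
```

```text
red [402 153  11  27 206] [0.5261 0.0488 0.052 ]
red [302 178  11  28 289] [ 0.5512 -0.0595  0.052 ]
red [557 178  30  30 500] [0.5574 0.2295 0.052 ]
orange [ 431   39   55   53 2371] [0.4293 0.0923 0.052 ]
[ 0.5565 -0.049   0.1876] [-0.4531 -0.4524 -0.124 ] 1.000417439052186
```

>>> drive_tool(deltas="87 0 0 -45 0; 87 0 0 -90 0; 87 0 0 -130 0; 87 0 0 -160 0; 87 0 0 -178 0; 87 0 0 -178 0; 50 0 0 -178 0; 50 0 0 -178 0; 50 0 0 -178 0; 50 0 0 -178 0; 50 0 0 -178 0")

```text
time_s: 12.0
position: [0.558, -0.0503, 0.0127]
tcp_rot: [[-1.0, 0.029, 0.002], [0.029, 1.0, -0.0], [-0.002, -0.0, -1.0]]
force: [-0.2, -0.1, 4.5]
opening: 0.732
grasp_force: 29.9
```

>>> drive_tool(deltas="50 0 0 20 0; 50 0 0 40 0; 50 -30 1 40 0; 50 -60 2 40 0; 50 -91 3 40 0; 50 -91 3 40 0; 50 -91 3 15 0; 50 -91 3 2 0; 50 -91 3 2 0; 87 -91 3 2 0; 87 -91 3 2 0; 87 -91 3 2 0")

```text
time_s: 13.2
position: [0.4668, -0.0473, 0.0141]
tcp_rot: [[-1.0, 0.029, 0.001], [0.029, 1.0, -0.0], [-0.001, -0.0, -1.0]]
force: [-0.4, 0.3, 0.0]
opening: 0.925
grasp_force: 0.0
```

```bash
python3 bands.py
```

```text
red [287 222  23  28 558] [ 0.4456 -0.0552  0.052 ]
red [288 276  21   4  81] [ 0.4676 -0.0561  0.052 ]
orange [  521   127   119    98 10084] [0.4198 0.0744 0.052 ]
[ 0.4667 -0.0473  0.014 ] [-0.3998  0.4657  0.405 ] 0.9491311289352484
```

>>> drive_tool(deltas="87 0 0 40 0; 87 0 0 80 -0.1; 60 0 0 80 -0.24; 55 0 0 80 -0.38; 55 0 0 80 -0.52; 55 0 0 80 -0.66; 55 0 0 80 -0.80; 55 0 0 80 -0.94; 55 0 0 80 -1.08; 55 0 0 80 -1.22; 55 0 0 80 -1.36; 55 0 0 80 -1.5")

```text
time_s: 14.45
position: [0.4662, -0.0471, 0.0939]
tcp_rot: [[-0.036, 0.999, 0.0], [0.999, 0.036, -0.0], [-0.0, 0.0, -1.0]]
force: [-0.2, -0.5, 1.0]
opening: 0.63
grasp_force: 0.0
```

```bash
python3 bands.py
```

```text
red [387  79  43  18 521] [0.5236 0.0522 0.052 ]
red [300 216  38  20 501] [ 0.4661 -0.0513  0.052 ]
orange [ 239    0   69   48 2732] [0.4332 0.0884 0.052 ]
[ 0.4663 -0.0471  0.0939] [ 0.1568 -0.3658 -0.6998] 0.6302741150226632
```

>>> drive_tool(deltas="55 0 0 -40 -0.06; 55 0 0 -70 -0.06; 55 0 0 -82 -0.06; 55 0 0 -82 -0.06; 25 0 0 -82 -0.06; 25 0 0 -82 -0.06; 25 0 0 -82 -0.06; 25 0 0 -40 -0.06; 25 0 0 0 -0.06; 25 0 0 50 -0.06; 25 0 0 80 -0.06; 25 0 0 80 -0.06")

```text
time_s: 15.7
position: [0.4692, -0.0481, 0.1782]
tcp_rot: [[0.017, 1.0, 0.011], [1.0, -0.017, -0.004], [-0.004, 0.011, -1.0]]
force: [1.1, 0.4, -0.2]
opening: 0.288
grasp_force: 0.0
```

```bash
python3 bands.py
python3 - <<'E'
import cv2,glob
f=sorted(glob.glob('pics/b*.png'),key=lambda s:int(s.split('/b')[-1][:-4]))[-1]
cv2.imwrite('pics/v11.png',cv2.imread(f))
E
```

```text
red [357  88  32  12 293] [0.5252 0.0539 0.052 ]
red [307 194  29  13 307] [ 0.4734 -0.0527  0.052 ]
orange [ 243   13   53   55 2643] [0.4291 0.1013 0.052 ]
[ 0.4676 -0.0476  0.176 ] [-0.2162  0.0303  0.7633] 0.287405800773851
```

View pics/v11.png

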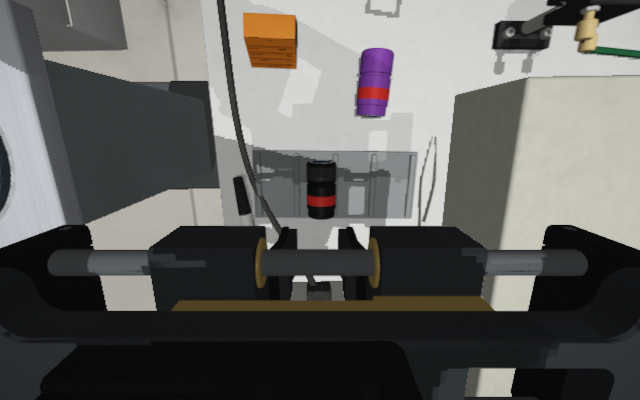

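>>> drive_tool(deltas="56 5 0 -50 0; 56 5 0 -100 0; 56 5 0 -140 0; 56 5 0 -162 0; 56 5 0 -162 0; 25 5 0 -162 0; 25 5 0 -162 0; 25 5 0 -162 0; 25 5 0 -162 0; 25 5 0 -162 0; 25 5 0 -162 0")

```text
time_s: 16.85
position: [0.471, -0.0471, 0.0115]
tcp_rot: [[0.018, 1.0, -0.0], [1.0, -0.018, 0.0], [0.0, -0.0, -1.0]]
force: [0.2, 0.4, -1.5]
opening: 0.38
grasp_force: 30.0
```

>>> drive_tool(deltas="25 0 0 45 0; 25 0 0 90 0; 25 0 0 135 0; 25 10 40 165 0; 25 25 85 165 -0.03; 25 42 130 165 -0.06; 25 58 175 165 -0.1; 25 74 220 165 -0.131; 25 90 265 150 -0.131; 25 109 310 130 -0.131; 25 109 327 100 -0.131; 25 109 327 80 -0.131")

```text
time_s: 18.05
position: [0.5791, 0.283, 0.0892]
tcp_rot: [[0.145, 0.989, -0.002], [0.989, -0.145, 0.0], [0.0, -0.002, -1.0]]
force: [-1.1, -0.6, -0.9]
opening: 0.382
grasp_force: 30.0
```

Holding; lower, release, rise, close, and go behind the tube.

>>> drive_tool(deltas="25 0 0 -35 0; 25 0 0 -55 0; 25 0 0 -61 0; 25 0 0 -61 0; 46 0 0 -61 0; 46 0 0 -61 0; 46 0 0 -61 0; 46 0 0 -61 0; 46 0 0 -25 0; 46 0 0 0 0; 46 0 0 0 0")

```text
time_s: 19.15
position: [0.5832, 0.2808, 0.0956]
tcp_rot: [[0.148, 0.989, 0.008], [0.989, -0.148, 0.002], [0.004, 0.008, -1.0]]
force: [0.4, -0.0, 0.2]
opening: 0.525
grasp_force: 0.0
```

```bash
python3 bands.py
```

```text
red [292 226  43  20 594] [0.5776 0.2689 0.052 ]
blue [611  81  14  27  84] [0.8014 0.3434 0.052 ]
blue [ 410  149   25   77 1286] [0.6646 0.2991 0.052 ]
blue [370 219  31  22 448] [0.634 0.265 0.052]
[0.5818 0.2803 0.0937] [ 0.1513 -0.2792 -0.1096] 0.5329501088789771
```

>>> drive_tool(deltas="0 -20 3 0 0; 0 -37 5.5 0 0; 0 -37 5.5 0 0; 0 -37 5.5 0 0; 0 -37 5.5 -30 0; 0 -37 5.5 -52 0; 0 -37 5.5 -52 0; 0 -30 4.5 -52 0; 0 -22 3 -52 0; 0 -15 2 -52 0; 0 -8 1 -52 0; 0 -3 0 -52 0")

```text
time_s: 20.4
position: [0.5789, 0.2798, 0.0404]
tcp_rot: [[0.149, 0.989, 0.002], [0.989, -0.149, 0.001], [0.001, 0.002, -1.0]]
force: [-0.1, 0.3, 0.3]
opening: 0.006
grasp_force: 0.0
```

>>> drive_tool(deltas="0 2 0 0 0; 0 4 -0.5 0 0; 0 6 -1 0 0; 0 7 -1 0 0; 0 7 -1 0 0")

```text
time_s: 20.9
position: [0.5842, 0.2789, 0.0395]
tcp_rot: [[0.148, 0.989, -0.0], [0.989, -0.148, -0.0], [-0.0, -0.0, -1.0]]
force: [0.3, 0.7, 0.2]
opening: 0.006
grasp_force: 0.0
```

>>> drive_tool(deltas="0 2 0 0 0; 0 4 -0.5 0 0; 0 4 -0.5 0 0; 0 4 -0.5 0 0")

```text
time_s: 21.3
position: [0.5857, 0.2788, 0.0393]
tcp_rot: [[0.149, 0.989, -0.005], [0.989, -0.149, 0.0], [-0.001, -0.005, -1.0]]
force: [-4.4, 1.3, 2.4]
opening: 0.006
grasp_force: 2.7
```

>>> drive_tool(deltas="0 -6 1 0 0; 0 -14 2 20 0; 20 -20 2 65 0; 50 -30 -5 110 0.0; 70 -55 -45 150 0.04; 75 -80 -90 160 0.08; 75 -105 -130 160 0.12; 75 -130 -170 160 0.12; 75 -150 -205 160 0.12; 75 -160 -228 160 0.12; 75 -160 -228 160 0.12; 75 -160 -228 160 0.12")

```text
time_s: 22.5
position: [0.4291, 0.0499, 0.2]
tcp_rot: [[0.031, 1.0, 0.002], [1.0, -0.031, -0.0], [-0.0, 0.002, -1.0]]
force: [-0.5, -0.3, -0.4]
opening: 0.812
grasp_force: 0.0
```

```bash
python3 bands.py
python3 - <<'E'
from h import *
import glob
f=sorted(glob.glob('pics/b*.png'),key=lambda s:int(s[6:-4]))[-1]
im=cv2.imread(f);h=cv2.cvtColor(im,cv2.COLOR_BGR2HSV);k=cv2.inRange(h,(7,130,40),(19,255,255));k[:,:150]=0;m=imaging.camera_model('wrist')
kb=cv2.morphologyEx((k>0).astype(np.uint8),2,np.ones((3,3)))
c=max(cv2.findContours(kb,0,1)[0],key=cv2.contourArea); x,y,w,hh=cv2.boundingRect(c); print(x,y,w,hh)
for v in range(y,y+hh,5):
    q=np.where(kb[v]>0)[0]; q=q[(q>=x)&(q<=x+w)]; print(v,q.min(),q.max(),im[v,(q.min()+q.max())//2],onz(m,q.min(),v,.035).round(4),onz(m,q.max()+1,v,.035).round(4), onz(m,q.max()+1,v,0).round(4))
E
```

```text
red [436  30  37  13 374] [0.5698 0.204  0.052 ]
red [387 175  28  11 203] [0.5218 0.0607 0.052 ]
blue [523   0  30  24 539] [0.6479 0.2241 0.052 ]
blue [600  71  11  26 107] [0.7286 0.156  0.052 ]
orange [ 292  118   43   37 1514] [0.4259 0.1125 0.052 ]
[0.4294 0.0504 0.1999] [ 0.3179 -0.1295 -0.3998] 0.831662257949907
292 118 44 37
118 294 321 [ 16  62 115] [0.4052 0.1325 0.035 ] [0.4365 0.1316 0.035 ] [0.4372 0.133  0.    ]
123 292 335 [ 53 135 207] [0.4027 0.1272 0.035 ] [0.4521 0.1258 0.035 ] [0.4545 0.1265 0.    ]
128 292 334 [ 52 134 207] [0.4024 0.1218 0.035 ] [0.4509 0.1204 0.035 ] [0.4532 0.1205 0.    ]
133 292 334 [ 52 134 207] [0.4022 0.1163 0.035 ] [0.4508 0.1149 0.035 ] [0.4531 0.1145 0.    ]
138 292 334 [ 51 133 207] [0.4019 0.1108 0.035 ] [0.4508 0.1094 0.035 ] [0.453  0.1083 0.    ]
143 293 333 [ 21  76 141] [0.4027 0.1052 0.035 ] [0.4496 0.1038 0.035 ] [0.4516 0.1022 0.    ]
148 294 333 [ 18  69 129] [0.4036 0.0996 0.035 ] [0.4495 0.0982 0.035 ] [0.4516 0.096  0.    ]
153 294 332 [ 16  63 121] [0.4033 0.0939 0.035 ] [0.4482 0.0926 0.035 ] [0.4502 0.0898 0.    ]
```

>>> drive_tool(deltas="75 0 35 -20 0; 75 -1 66 -60 0; 75 -1 66 -105 0; 75 -1 66 -150 0; 75 -1 66 -177 0; 75 -1 66 -177 0; 35 -1 66 -177 0; 35 -1 66 -177 0; 35 -1 66 -177 0; 35 -1 66 -177 0; 35 -1 66 -177 0; 35 -1 66 -177 0")

```text
time_s: 23.75
position: [0.428, 0.1164, 0.0239]
tcp_rot: [[0.029, 1.0, 0.003], [1.0, -0.029, 0.0], [0.0, 0.003, -1.0]]
force: [-0.8, 0.8, 7.7]
opening: 0.571
grasp_force: 29.9
```

>>> drive_tool(deltas="35 0 0 40 0; 35 0 0 80 0.1; 35 0 0 120 0.24; 35 13 15 150 0.38; 35 26 30 150 0.52; 35 39 45 150 0.66; 35 52 60 150 0.80; 35 65 80 150 0.94; 35 80 100 150 1.08; 35 95 120 150 1.22; 35 110 140 150 1.36; 35 125 152 150 1.452")

```text
time_s: 24.95
position: [0.5522, 0.2696, 0.1728]
tcp_rot: [[-0.99, 0.142, 0.0], [0.142, 0.99, 0.0], [0.0, 0.0, -1.0]]
force: [1.0, -0.1, -1.2]
opening: 0.572
grasp_force: 29.9
```

Run:
```python
from pts import *
s=bot.read_state(); print(s['position'],s['tcp_rot'][:,0],s['opening'],s['grasp_force'])
for z in (.175,.181): print('lid inner top edge', [onz(mt,145+x/2.6,100+y/2.6,z) for x,y in [(124,38),(70,347)]])
print('outer', [onz(mt,145+x/2.6,100+y/2.6,.165) for x,y in [(75,38),(22,335)]])
im,m=cap('wrist','w5.png'); np.savez('w5.npz',T=m['T'])
im,_=cap('top','top1.png')
```

```text
[0.5522 0.2696 0.1728] [-0.9899  0.142   0.    ] 0.5719320630477174 29.89069104194641
lid inner top edge [array([0.6891, 0.362 , 0.175 ]), array([0.4747, 0.3952, 0.175 ])]
lid inner top edge [array([0.6874, 0.3603, 0.181 ]), array([0.4744, 0.3933, 0.181 ])]
outer [array([0.6928, 0.3996, 0.165 ]), array([0.4839, 0.4317, 0.165 ])]
```

>>> drive_tool(deltas="35 0 -3 -40 0; 35 0 -3 -75 0; 35 0 -3 -100 0; 35 0 -3 -100 0")

```text
time_s: 25.45
position: [0.548, 0.2635, 0.0691]
tcp_rot: [[-0.989, 0.149, -0.01], [0.149, 0.989, -0.003], [0.009, -0.004, -1.0]]
force: [-0.9, 0.4, -0.8]
opening: 0.574
grasp_force: 29.9
```

>>> drive_tool(deltas="35 0 0 -10 0; 35 0 0 -20 0; 35 0 0 -25 0; 35 0 0 -25 0")

```text
time_s: 25.85
position: [0.552, 0.2653, 0.0474]
tcp_rot: [[-0.989, 0.147, -0.0], [0.147, 0.989, -0.0], [0.0, -0.0, -1.0]]
force: [-0.7, -0.4, -1.0]
opening: 0.567
grasp_force: 29.9
```

>>> drive_tool(deltas="35 0 0 -2 0; 35 4 -0.6 -2 0; 35 8 -1.2 -2 0; 35 12 -1.8 -2 0; 35 14 -2.1 -2 0; 35 14 -2.1 -2 0")

```text
time_s: 26.45
position: [0.5669, 0.2632, 0.046]
tcp_rot: [[-0.989, 0.147, 0.001], [0.147, 0.989, 0.0], [-0.001, 0.0, -1.0]]
force: [0.2, -0.0, 2.9]
opening: 0.569
grasp_force: 29.9
```

>>> drive_tool(deltas="35 1 -0.1 0 0; 35 2 -0.3 0 0; 35 3 -0.4 0 0; 35 3 -0.4 0 0; 35 3 -0.4 0 0")

```text
time_s: 26.95
position: [0.5684, 0.2629, 0.0459]
tcp_rot: [[-0.989, 0.147, -0.001], [0.147, 0.989, -0.0], [0.001, -0.0, -1.0]]
force: [-2.7, 0.5, 5.9]
opening: 0.573
grasp_force: 29.9
```

>>> drive_tool(deltas="54 0 0 0 0; 54 0 0 0 0; 54 0 0 0 0; 54 0 0 15 0; 54 0 0 40 0; 54 0 -10 80 0; 54 0 -50 120 0; 54 0 -90 140 0; 54 0 -110 140 0; 54 0 -110 140 0")

```text
time_s: 27.95
position: [0.5703, 0.1501, 0.188]
tcp_rot: [[-0.989, 0.151, 0.004], [0.151, 0.989, -0.001], [-0.004, -0.0, -1.0]]
force: [0.5, 0.6, -0.1]
opening: 0.623
grasp_force: 0.0
```

```bash
python3 bands.py
python3 - <<'E'
from h import *
import glob
f=sorted(glob.glob('pics/b*.png'),key=lambda s:int(s[6:-4]))[-1]
im=cv2.imread(f); t,_=cap('top','top2.png'); t=cv2.imread('pics/top2.png')
c=np.zeros((600,800,3),np.uint8); c[:300,:480]=cv2.resize(im,(480,300)); c[300:,:]=cv2.resize(t[110:260,140:340],(800,600),interpolation=cv2.INTER_CUBIC)[:300]
c[300:600,0:400]=cv2.resize(t[110:260,140:340],(400,300),interpolation=cv2.INTER_CUBIC); c[300:,400:]=0
s,_=cap('side','side2.png'); s=cv2.imread('pics/side2.png'); c[300:600,400:]=cv2.resize(s[80:230,210:410],(400,300),interpolation=cv2.INTER_CUBIC)
cv2.imwrite('pics/v12.png',c)
E
```

```text
red [226 155  12  28 213] [0.5279 0.0635 0.052 ]
red [355 165   9  26 200] [0.5587 0.1975 0.052 ]
red [417 195  15  30 329] [0.6039 0.2657 0.052 ]
orange [ 389  158   60   39 1956] [0.567 0.26  0.052]
[0.5697 0.1517 0.187 ] [-0.2742  0.9411  0.0751] 0.6209850907781207
```

View pics/v12.png

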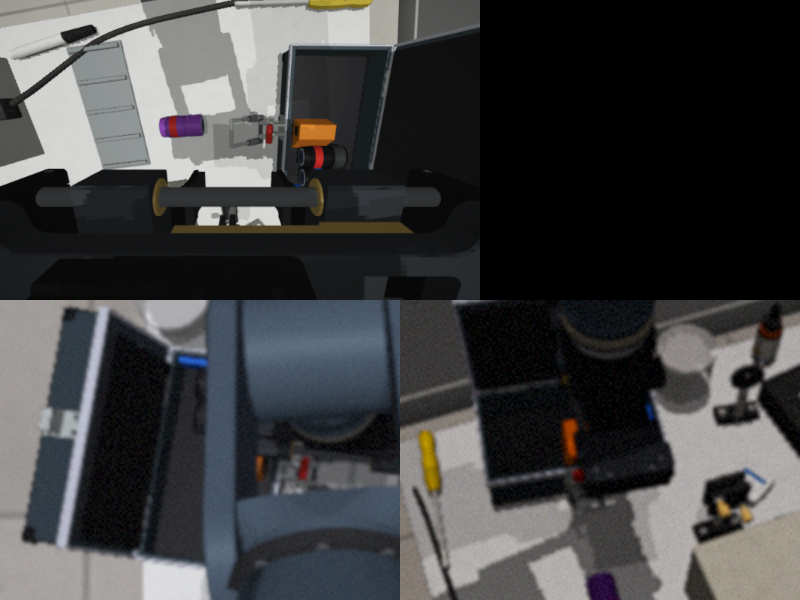

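>>> drive_tool(deltas="0 0 0 45 0; 0 0 0 90 0; 0 -5 45 95 0; 0 -10 90 95 0; 0 -15 135 95 0; 0 -20 180 95 0; 0 -27 225 95 0; 0 -33 270 95 0; 0 -38 312 95 0; 0 -38 312 55 0; 0 -38 312 10 0; 0 -38 312 -30 0")

```text
time_s: 29.3
position: [0.529, 0.4668, 0.1529]
tcp_rot: [[-0.99, 0.144, -0.002], [0.144, 0.99, -0.001], [0.001, -0.001, -1.0]]
force: [0.5, -0.1, 0.0]
opening: 0.003
grasp_force: 0.0
```

Run:
```python
from pts import *
s=bot.read_state(); print(s['position'],s['force'])
im,_=cap('side','side3.png');im,_=cap('top','top3.png')
# lever tip & bail from earlier pics
for z in (.08,.09,.1): print(onz(m2,358.6,55.8,z))
h=cv2.cvtColor(cv2.imread('pics/w1.png'),cv2.COLOR_BGR2HSV);k=cv2.inRange(h,(0,130,90),(6,255,255)); k[:140]=0;k[175:]=0
N,l,st,ce=cv2.connectedComponentsWithStats(k); i=1+st[1:,4].argmax(); print(st[i],ce[i]); print('tip',tri(m1,ce[i],m2,(358.6,55.8)))
L=lambda x,y:(220+x/1.6,20+y/1.6); R=lambda x,y:(220+(x-400)/1.6,40+y/1.6)
print('bar', tri(m1,L(202,276),m2,R(600,104)),tri(m1,L(183,274),m2,R(585,102)),tri(m1,L(221,278),m2,R(617,106)))
```

```text
[0.529  0.4668 0.1529] [ 0.4553 -0.0781  0.0447]
[0.5531 0.1957 0.08  ]
[0.5518 0.1934 0.09  ]
[0.5505 0.1911 0.1   ]
[344 154  16  11 126] [351.0873 158.8254]
tip (array([0.5513, 0.1933, 0.0906]), np.float64(0.0007915305914558255))
bar (array([0.5443, 0.1357, 0.0531]), np.float64(0.010003103383402935)) (array([0.5279, 0.1373, 0.0506]), np.float64(0.004927958129084176)) (array([0.5614, 0.1341, 0.0557]), np.float64(0.013160071648100001))
```

>>> drive_tool(deltas="0 -2 -15 0 0; 0 -4 -28 0 0; 0 -6 -40 0 0; 0 -8 -52 0 0; 0 -9.5 -64 0 0; 0 -11 -76 0 0; 0 -13 -88 0 0; 0 -15 -100 0 0; 0 -15 -100 0 0")

```text
time_s: 30.3
position: [0.5175, 0.3647, 0.1587]
tcp_rot: [[-0.989, 0.148, 0.004], [0.148, 0.989, 0.002], [-0.004, 0.002, -1.0]]
force: [0.9, 0.3, -1.0]
opening: 0.004
grasp_force: 0.0
```

>>> drive_tool(deltas="0 -2 -12 0 0; 0 -4 -24 0 0")

```text
time_s: 30.5
position: [0.5131, 0.3419, 0.1568]
tcp_rot: [[-0.989, 0.147, 0.003], [0.147, 0.989, 0.003], [-0.003, 0.003, -1.0]]
force: [1.4, 1.5, 0.3]
opening: 0.003
grasp_force: 0.8
```

Run:
```python
from pts import *
s=bot.read_state(); print(s['position'],s['force'],s['moment'])
im,_=cap('side','side4.png'); im,_=cap('top','top4.png')
a=cv2.imread('pics/side3.png')[60:240,200:420];b=cv2.imread('pics/side4.png')[60:240,200:420]
c=np.hstack([cv2.resize(x,(400,328),interpolation=cv2.INTER_CUBIC) for x in (a,b)]); cv2.imwrite('pics/v13.png',c)
for p in [.8,.9,1.,1.1,1.2,1.5,1.85]:
    cx=63+(-np.cos(p)*126+np.sin(p)*50); z=62+np.sin(p)*126+np.cos(p)*50
    P=[(.5655+cx/1e3*.148+ y*-.989, .2819+cx/1e3*.989+y*.148, z/1e3) for y in (-.107,.107)]
    print(p,[proj(ms,q).round(0) for q in P])
```

```text
[0.5131 0.3419 0.1568] [1.3569 1.547  0.2531] [ 0.3495 -0.1016  0.0341]
0.8 [array([340.,  95.]), array([240., 110.])]
0.9 [array([338.,  89.]), array([239., 104.])]
1.0 [array([337.,  83.]), array([238.,  98.])]
1.1 [array([336.,  78.]), array([237.,  93.])]
1.2 [array([334.,  73.]), array([236.,  88.])]
1.5 [array([330.,  62.]), array([235.,  76.])]
1.85 [array([326.,  56.]), array([234.,  69.])]
```

View pics/v13.png

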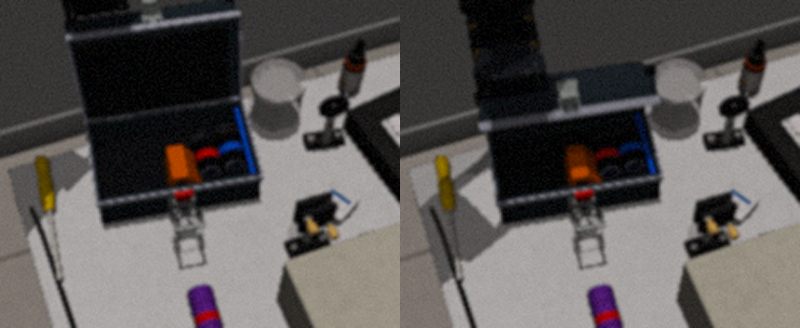

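>>> drive_tool(deltas="0 0 2 40 0; 0 0 2 55 0; 0 -4 -27 55 0; 0 -4 -27 20 0; 0 -6 -40 12 0; 0 -8 -54 4 0; 0 -10 -67 -7 0; 0 -11 -75 -15 0; 0 -12.4 -83 -25 0; 0 -13 -90 -36 0; 0 -14 -95 -44 0; 0 -14 -95 -46 0")

```text
time_s: 31.8
position: [0.4982, 0.2464, 0.1129]
tcp_rot: [[-0.989, 0.148, 0.0], [0.148, 0.989, 0.002], [0.0, 0.002, -1.0]]
force: [-9.0, 1.1, 37.7]
opening: 0.003
grasp_force: 18.5
```

>>> drive_tool(deltas="0 0 0 -2 0; 0 0 0 -4 0; 0 0 0 -4 0; 0 0 0 -4 0")

```text
time_s: 32.2
position: [0.4982, 0.2464, 0.1127]
tcp_rot: [[-0.989, 0.147, 0.003], [0.147, 0.989, 0.001], [-0.003, 0.002, -1.0]]
force: [-12.2, -1.6, 48.6]
opening: 0.004
grasp_force: 23.9
```

>>> drive_tool(deltas="0 0 0 30 0; 0 0 0 70 0; 0 20 -20 110 0; 0 45 -45 130 0; 0 70 -70 130 0; 0 95 -95 130 0; 0 120 -115 130 0; 0 120 -115 130 0; 0 120 -115 130 0; 0 120 -115 130 0")

```text
time_s: 33.2
position: [0.617, 0.1313, 0.235]
tcp_rot: [[-0.989, 0.147, -0.002], [0.147, 0.989, 0.0], [0.002, -0.0, -1.0]]
force: [-0.4, 0.1, 0.5]
opening: 0.006
grasp_force: 0.0
```

Run:
```python
from pts import *
im,m=cap('wrist','wA.png'); np.savez('wA.npz',T=m['T']); print(bot.read_state()['position'])
for p in [(.5443,.1357,.053),(.5513,.1933,.0906),(.5562,.2196,.096)]: print(proj(m,p))
```

```text
[0.617  0.1316 0.2352]
[311.4647 127.0926]
[365.7519 125.2176]
[392.3563 126.1227]
```

>>> drive_tool(deltas="0 0 0 -50 0; 0 -10 20 -90 0; 0 -10 50 -90 0; 0 -10 70 -90 0; 0 -10 70 -90 0; 0 -10 70 -90 0; 0 -10 70 -90 0")

```text
time_s: 33.95
position: [0.608, 0.2005, 0.1459]
tcp_rot: [[-0.989, 0.147, 0.0], [0.147, 0.989, -0.0], [-0.0, -0.0, -1.0]]
force: [0.4, 0.2, -0.4]
opening: 0.007
grasp_force: 0.0
```

Run:
```python
from pts import *
im,m=cap('wrist','wB.png'); np.savez('wB.npz',T=m['T']); print(bot.read_state()['position'])
for p in [(.5443,.1357,.053),(.5513,.1933,.0906),(.5562,.2196,.096)]: print(proj(m,p))
```

```text
[0.6081 0.2003 0.1459]
[234.6155 147.8252]
[296.4188 148.9006]
[331.7747 150.7336]
```

Run:
```python
import cv2,numpy as np
a=cv2.imread('pics/wA.png')[90:165,265:465];b=cv2.imread('pics/wB.png')[108:183,195:395]
cv2.imwrite('pics/v14.png',np.vstack([cv2.resize(x,(800,300),interpolation=cv2.INTER_CUBIC) for x in (a,b)]))
```

```text
(no output)
```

View pics/v14.png

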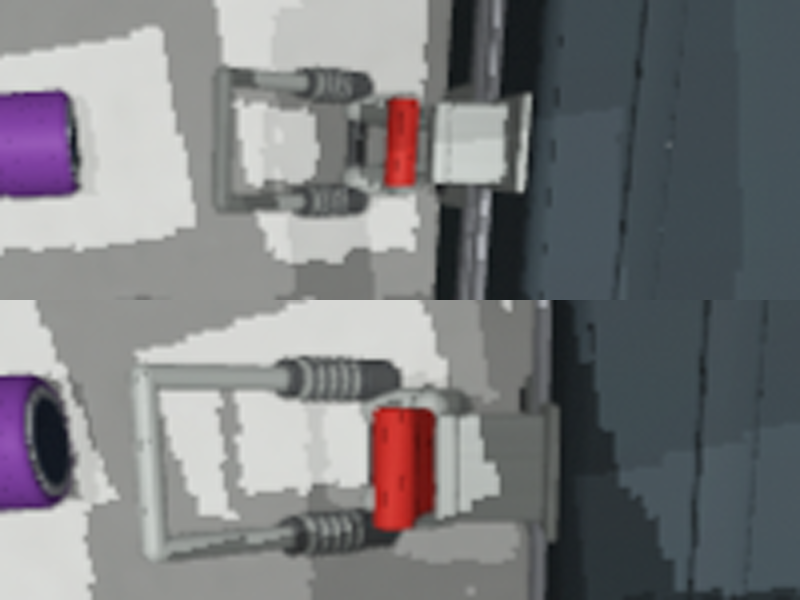

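```bash
cat > lt.py <<'E'
from pts import *
mA,mB=M('wA'),M('wB')
A=lambda x,y:(265+x/4,90+y/4); B=lambda x,y:(195+x/4,108+(y-300)/4)
X=np.array([.148,.989,0]);Y=np.array([-.989,.148,0]);F=np.array([.5562,.2196,0])
def loc(p): d=np.array(p)-F; return np.array([-d@X,d@Y,p[2]])*1e3   # out, y, z mm
E
python3 - <<'E'
from lt import *
for n,a,b in [('bar1',(223,72),(145,375)),('bar2',(223,205),(160,552)),('barmid',(222,138),(151,463)),('tip',(402,141),(403,468)),('spring1',(368,84),(397,378)),('spring2',(368,203),(395,530)),('keepwall1',(528,95),(556,405)),('keepwall2',(522,190),(552,540)),('keepwallmid',(525,143),(554,473))]:
    p,e=tri(mA,A(*a),mB,B(*b)); print(n,p.round(4),loc(p).round(1),(e*1e3).round(1))
p=onz(mA,*A(435,143),.097);print('keeper end',p,loc(p))
E
```

```text
bar1 [0.5279 0.1487 0.0942] [74.3 17.5 94.2] 0.7
bar2 [0.5607 0.144  0.0931] [ 74.1 -15.6  93.1] 0.1
barmid [0.5438 0.1462 0.0937] [74.5  1.4 93.7] 0.4
tip [0.5516 0.1928 0.0926] [27.2  0.6 92.6] 0.7
spring1 [0.5344 0.1913 0.0522] [31.2 17.3 52.2] 0.7
spring2 [0.5672 0.1863 0.0607] [ 31.4 -15.8  60.7] 0.8
keepwall1 [0.5446 0.2223 0.1068] [ -0.9  11.9 106.8] 0.5
keepwall2 [0.5673 0.2183 0.1095] [ -0.4 -11.1 109.5] 0.1
keepwallmid [0.556  0.2203 0.108 ] [ -0.7   0.3 108. ] 0.3
keeper end [0.553  0.2003 0.097 ] [19.5183  0.3262 97.    ]
```

>>> drive_tool(deltas="60 -5 -4 15 -0.14; 60 -10 -8 15 -0.28; 60 -16 -13 15 -0.42; 60 -22 -18 15 -0.56; 60 -28 -23 15 -0.70; 60 -34 -28 15 -0.84; 60 -40 -33 15 -0.98; 60 -46 -37 15 -1.12; 60 -52 -41 15 -1.26; 60 -58 -45 15 -1.40; 60 -63 -49 15 -1.54; 60 -63 -49 15 -1.571")

```text
time_s: 35.2
position: [0.5444, 0.1505, 0.1609]
tcp_rot: [[0.152, 0.988, -0.001], [0.988, -0.152, -0.0], [-0.0, -0.001, -1.0]]
force: [0.7, 0.1, 0.3]
opening: 0.689
grasp_force: 0.0
```

Run:
```python
from lt import *
s=bot.read_state(); print(s['position'],loc(s['position']),s['tcp_rot'][:,0],s['opening']*87)
```

```text
[0.5444 0.1505 0.1609] [ 70.1244   1.3886 160.8503] [ 0.1522  0.9883 -0.0005] 59.954450599444534
```

>>> drive_tool(deltas="60 0 1 -40 0; 60 0 1 -70 0; 60 0 1 -86 0; 60 0 1 -86 0; 30 0 1 -86 0; 30 0 1 -86 0; 30 0 1 -86 0; 30 0 1 -86 0; 30 0 1 -86 0; 30 0 1 -86 0")

```text
time_s: 36.2
position: [0.546, 0.1527, 0.0753]
tcp_rot: [[0.147, 0.989, 0.002], [0.989, -0.147, -0.0], [0.0, 0.002, -1.0]]
force: [0.4, -1.8, 3.1]
opening: 0.412
grasp_force: 30.0
```

>>> drive_tool(deltas="30 0.5 3.7 3.5 0; 30 1.1 7.4 6.6 0; 30 1.7 12 9.2 0; 30 2.4 16 11.4 0; 30 3.1 21 13.1 0; 30 3.8 25.5 14.3 0; 30 4.5 30 15 0; 30 5.3 35.3 15.2 0; 30 5.3 35.3 15.2 0")

```text
time_s: 37.1
position: [0.5514, 0.1895, 0.0903]
tcp_rot: [[0.147, 0.989, 0.002], [0.989, -0.147, 0.001], [0.002, 0.002, -1.0]]
force: [2.4, -1.1, 3.6]
opening: 0.408
grasp_force: 30.0
```

```bash
cat > look.py <<'E'
from lt import *
s=bot.read_state(); print('tcp',loc(s['position']).round(1),'F',s['force'].round(1),'op',(s['opening']*87).round(1))
k=int(s['time_s']*100)
for n in ['top','side']:
    im,m=cap(n,f'{n}_{k}.png'); h=cv2.cvtColor(im,cv2.COLOR_RGB2HSV)
    q=cv2.inRange(h,(0,120,60),(6,255,255)); N,l,st,ce=cv2.connectedComponentsWithStats(q)
    for i in range(1,N):
        if st[i,4]>8 and abs(ce[i]-proj(m,(.55,.19,.08))).max()<30: print(n,st[i],ce[i].round(1))
E
python3 look.py
```

```text
Traceback (most recent call last):
  File "look.py", line 2, in <module>
    s=bot.read_state(); print('tcp',loc(s['position']).round(1),'F',s['force'].round(1),'op',(s['opening']*87).round(1))
                                                                                             ^^^^^^^^^^^^^^^^^^^^^^^
AttributeError: 'float' object has no attribute 'round'
```

>>> drive_tool(deltas="30 0.6 4 -0.3 0; 30 1.2 8.2 -0.9 0; 30 1.7 11.5 -1.7 0; 30 2.1 14.5 -2.4 0; 30 2.1 14.5 -2.4 0")

```text
time_s: 37.6
position: [0.5509, 0.2034, 0.0864]
tcp_rot: [[0.147, 0.989, -0.004], [0.989, -0.147, 0.0], [-0.0, -0.004, -1.0]]
force: [-0.0, -0.2, -1.1]
opening: 0.349
grasp_force: 0.0
```

```bash
sed -i "s/(s\['opening'\]\*87).round(1)/s['opening']*87/" look.py; python3 look.py
```

```text
tcp [16.8  2.8 86.4] F [-0.  -0.2 -1.1] op 30.392940808502683
```

>>> drive_tool(deltas="30 0 0 30 0; 50 0 0 70 0; 50 -4 -30 85 0; 50 -10 -70 85 0; 50 -13 -88 85 0; 50 -13 -88 85 0; 50 -13 -88 85 0")

```text
time_s: 38.4
position: [0.5394, 0.1146, 0.1722]
tcp_rot: [[0.149, 0.989, -0.001], [0.989, -0.149, 0.001], [0.001, -0.001, -1.0]]
force: [0.5, 0.4, 0.2]
opening: 0.574
grasp_force: 0.0
```

Run:
```python
from lt import *
im,m=cap('wrist','wC.png'); np.savez('wC.npz',T=m['T']); print(loc(bot.read_state()['position']))
def w(out,y,z): return proj(m,np.append((F-out/1e3*X+y/1e3*Y)[:2],z/1e3))
for n,p in [('seat',(15.5,0,96)),('tip',(27,0,92.6)),('bar old',(74,1,93.6)),('bar at groove',(15,0,109)),('bar low',(85,0,40))]: print(n,w(*p).round(1))
h=cv2.cvtColor(im,cv2.COLOR_RGB2HSV);q=cv2.inRange(h,(0,120,60),(6,255,255)); N,l,st,ce=cv2.connectedComponentsWithStats(q)
for i in range(1,N):
    if st[i,4]>30: print('red',st[i],ce[i].round(1))
g=cv2.cvtColor(im,cv2.COLOR_RGB2GRAY)
for v in range(90,216,3): print(v,''.join(' .:-=+*#%@'[min(9,int(x)//26)] if not q[v,268+2*i] else 'R' for i,x in enumerate(g[v,268:370:2])))
```

```text
[105.7629   0.9722 172.1891]
seat [319.7 101.1]
tip [319.6 116.3]
bar old [318.4 173.1]
bar at groove [319.8  98.7]
bar low [319.2 175.9]
red [306 111  27   9 233] [318.8 115.2]
red [306 236  28  14 205] [319.9 243.2]
90 :::::::::::::::::::-############:--::::::::::::::::
93 :::::::.::::.....::-############:::..     .        
96 =++++++++++++++++=--############:-=================
99 =+++++++++++++++++==############===================
102 #%%%#%%%%%%%%%#####*#********##*+*####+####+*###++*
105 ##%%%%%%%%#########*############*##################
108 ##%%%%%%%%########+=------------=##################
111 ##%%%%%%%%########++RRRRRRRRRRR=+*#################
114 ##%%%%##%%########=RRRRRRRRRRRRRR+#################
117 ###%%#############+RRRRRRRRRRRRRR*#################
120 ###%##########****+==============***###############
123 ##############+####***#*#************+#############
126 ##############-======================*#############
129 ##############*:--::--::....:---...:=##############
132 ################+=================*################
135 ##################++#####*###++**#########
[... 765 characters left out ...]
++==+++++++++==+++==========
180 ++++++============++++++++++++++++++++++++=========
183 +++++++++++++++++++++++++++++++++++++++++++++++++++
186 +++++++++++++++++++++++++++++++++++++++++++++++++++
189 ++++++++++++++++++++++++++++++++++++++++++++++++#%%
192 +++++++++++++++++++++++++++++++++++++++++++++++*%%%
195 ++++++++++++++++++++++++++++++++++++++++++++++++%%%
198 +++++++++++++++++++++++=========++++++++++++++++%%#
201 +++++++++++++++++++=============+++++++++++++++*%%#
204 +++++++++++++++++++-:.       .::+++++++++++++++*%%%
207 ++++++++++++++++++:.-:::::::::..=+++++++++++++++%%%
210 ++++++++++++++++++..:::::::::::.-+++++++++++++++%%#
213 ++++++++++++++++++:.:::::::::::.:++++++++++++++*%%#
```

Run:
```python
from lt import *
m=M('wC')
def w(out,y,z): return proj(m,np.append((F-out/1e3*X+y/1e3*Y)[:2],z/1e3))
for a in range(60,121,6):
    o,z=34+55.7*np.cos(np.radians(a)),56+55.7*np.sin(np.radians(a)); print(a,round(o,1),round(z,1),w(o,-18.5,z).round(1),w(o,18.5,z).round(1))
im=cv2.imread('pics/wC.png'); g=cv2.cvtColor(im,cv2.COLOR_BGR2GRAY)
print(g[118:138,310:330:4]); print(g[126,286:352:2])
```

```text
60 61.9 104.2 [342.3 160.2] [297.  160.2]
66 56.7 106.9 [342.8 154. ] [296.7 154.1]
72 51.2 109.0 [343.2 147.3] [296.4 147.3]
78 45.6 110.5 [343.5 140.1] [296.1 140.1]
84 39.8 111.4 [343.8 132.5] [295.8 132.5]
90 34.0 111.7 [344.  124.7] [295.7 124.7]
96 28.2 111.4 [344.1 116.7] [295.5 116.8]
102 22.4 110.5 [344.2 108.9] [295.5 108.9]
108 16.8 109.0 [344.2 101.2] [295.5 101.3]
114 11.3 106.9 [344.1  93.9] [295.6  94. ]
120 6.2 104.2 [343.9  87.2] [295.7  87.2]
[[ 79  84  63  75  89]
 [ 79  78  61  81  82]
 [114 113 114 113 113]
 [156 155 155 154 153]
 [173 173 171 171 171]
 [181 181 180 180 180]
 [165 166 167 167 170]
 [147 148 149 140 150]
 [121 118 120 121 125]
 [ 90  58  61  62  87]
 [ 91  43  43  43  82]
 [ 87  53  51  51  82]
 [ 85  90  88  89  85]
 [ 99 118 118 119 106]
 [118 117 119 120 119]
 [118 135 119 119 119]
 [152 175 123 154 119]
 [196 197 160 198 154]
 [197 198 199 199 198]
 [197 198 199 199 198]]
[197 197 196 196 198  88 115 116 116 115 117 121 121 119 118 119 120 121
 121 122 125 126 127 125 120 127 128 128 168 198 197 197 196]
```

>>> drive_tool(deltas="60 4 28 0 0; 60 8 55 0 0; 60 10.6 71 0 0; 60 10.6 71 0 0; 60 10.6 71 -40 0; 60 10.6 71 -75 0; 60 10.6 71 -86 0; 30 10.6 71 -86 0; 30 10.6 71 -86 0; 30 10.6 71 -86 0; 30 10.6 71 -86 0; 30 10.6 71 -86 0")

```text
time_s: 39.65
position: [0.5514, 0.1857, 0.0879]
tcp_rot: [[0.147, 0.989, 0.003], [0.989, -0.147, 0.0], [0.001, 0.003, -1.0]]
force: [0.1, -1.2, 3.9]
opening: 0.407
grasp_force: 30.0
```

```bash
python3 look.py
```

```text
tcp [34.2 -0.2 87.9] F [ 0.1 -1.2  3.9] op 35.38456676064365
```

>>> drive_tool(deltas="30 0.6 4.1 -0.3 0; 30 1.2 8.2 -0.9 0; 30 1.7 11.8 -1.8 0; 30 2.3 15.3 -2.9 0; 30 2.3 15.3 -2.9 0")

```text
time_s: 40.25
position: [0.5535, 0.2016, 0.0832]
tcp_rot: [[0.147, 0.989, 0.002], [0.989, -0.147, 0.001], [0.001, 0.002, -1.0]]
force: [2.8, -1.2, 0.8]
opening: 0.41
grasp_force: 30.0
```

```bash
python3 look.py
```

```text
tcp [18.2  0.  83.2] F [ 2.8 -1.2  0.8] op 35.70741910568561
```

>>> drive_tool(deltas="30 0.2 1.5 -3 0; 30 0.3 2 -6 0; 30 0.3 2 -9 0; 30 0.3 2 -11 0; 30 0.3 2 -11 0")

```text
time_s: 40.85
position: [0.5538, 0.2031, 0.0727]
tcp_rot: [[0.148, 0.989, 0.002], [0.989, -0.148, 0.0], [0.001, 0.002, -1.0]]
force: [4.2, -3.5, 2.6]
opening: 0.415
grasp_force: 30.0
```

```bash
python3 look.py
```

```text
tcp [16.7 -0.  72.7] F [ 4.2 -3.5  2.6] op 36.0621099721002
side [298 175  11   8  46] [302.7 178.5]
```

>>> drive_tool(deltas="30 0 0 -1.5 0; 30 0 0 -3 0; 30 0 0 -4 0; 30 0 0 -4 0")

```text
time_s: 41.35
position: [0.5538, 0.2032, 0.0719]
tcp_rot: [[0.147, 0.989, 0.003], [0.989, -0.147, 0.0], [0.001, 0.003, -1.0]]
force: [-0.6, -3.0, 22.0]
opening: 0.412
grasp_force: 30.0
```

```bash
python3 look.py
python3 - <<'E'
from lt import *
for a in (1.85,1.5,1.3,1.2,1.1,1.0,.9,.5,.1):
    t=a-np.arctan2(20,41); o,z=20+46*np.cos(t),52+46*np.sin(t); print(a,o.round(1),z.round(1),proj(ms,np.append((F-o/1e3*X)[:2],z/1e3)).round(1))
E
```

```text
tcp [16.6 -0.1 71.9] F [-0.6 -3.  22. ] op 35.84656422278157
side [298 176  11   8  55] [302.9 179.1]
1.85 28.0 97.3 [300.8 164.8]
1.5 43.0 91.8 [302.2 171.9]
1.3 50.5 86.4 [302.9 175.9]
1.2 53.8 83.2 [303.2 177.9]
1.1 56.7 79.7 [303.5 179.8]
1.0 59.3 75.9 [303.8 181.7]
0.9 61.5 71.8 [304.  183.4]
0.5 66.0 54.1 [304.6 188.8]
0.1 63.2 36.1 [304.5 191.3]
```

>>> drive_tool(deltas="30 0 0 2 0; 50 0 0 2 0; 50 0 0 2 0; 50 0 0 2 0; 50 0 0 40 0; 50 -3 -20 80 0; 50 -8 -50 100 0; 50 -13 -86 100 0; 50 -13 -86 100 0; 50 -13 -86 100 0")

```text
time_s: 42.45
position: [0.5383, 0.1167, 0.1675]
tcp_rot: [[0.149, 0.989, -0.004], [0.989, -0.149, 0.001], [0.0, -0.004, -1.0]]
force: [0.1, 0.3, -0.6]
opening: 0.574
grasp_force: 0.0
```

```bash
python3 look.py
python3 - <<'E'
from lt import *
im,m=cap('wrist','wD.png'); np.savez('wD.npz',T=m['T']); print(loc(bot.read_state()['position']))
def w(out,y,z): return proj(m,np.append((F-out/1e3*X+y/1e3*Y)[:2],z/1e3))
for n,p in [('seat',(15.5,0,96)),('lip',(20,0,99)),('keeper wall',(0,0,94)),('lid top edge',(0,0,112)),('tip1.0',(59.3,0,76)),('tip1.15',(55,0,81.5))]: print(n,w(*p).round(1))
h=cv2.cvtColor(im,cv2.COLOR_RGB2HSV);q=cv2.inRange(h,(0,120,60),(6,255,255)); N,l,st,ce=cv2.connectedComponentsWithStats(q)
for i in range(1,N):
    if st[i,4]>30: print('red',st[i],ce[i].round(1))
g=cv2.cvtColor(im,cv2.COLOR_RGB2GRAY)
for v in range(80,175,2): print(v,''.join(' .:-=+*#%@'[min(9,int(x)//26)] if not q[v,278+2*i] else 'R' for i,x in enumerate(g[v,278:360:2])))
s0=cv2.cvtColor(cv2.imread('pics/side0.png'),cv2.COLOR_BGR2HSV);q=cv2.inRange(s0,(0,120,60),(6,255,255))[155:200,285:320]; y,x=np.nonzero(q); print('side0',x.mean()+285,y.mean()+155)
E
```

```text
tcp [104.4   2.5 167.5] F [ 0.1  0.3 -0.6] op 49.91316141624961
top [297 196   6   6  19] [299.7 198.7]
side [298 176  11   8  59] [302.9 179.1]
[103.084    1.8942 167.5436]
seat [321.5 104.5]
lip [321.5 110.2]
keeper wall [321.5  83.8]
lid top edge [321.8  79.8]
tip1.0 [321.  157.9]
tip1.15 [321.  153.6]
red [308 133  24  28 625] [319.8 146.2]
red [307 241  28   9 162] [321.1 246.4]
80       . .    .================ ....  ... 
82    .. .      .++++++++++++**** .... ..  .
84  . . .   ...  :::::::::::::::: .      .. 
86 :::::::::::::::-#*===+++*+=-::...........
88 ===========----=#########**#:============
90 -------:---:----###########*-===---=+++=-
92 :::::::-::::----############-------------
94 ........... :::-############:::..........
96 ------------:::=############:::..........
98 ++++++++++++=-:=############:-===========
100 ++++++++++++==++*********#**=============
102 ++++*++++++**+*******************========
104 *%%%%*+###++==*****++************++++##++
106 %%%%%#####====+=++++=++++=++++===*#######
108 %%%%%#####+--+#*##############---########
110 %%%%%#####*--+==******#####*+
[... 827 characters left out ...]
#############
148 ###############+RRRRRRRRRRR*#############
150 ###############+RRRRRRRRRRR*#############
152 ###############RRRRRRRRRRRR+#############
154 ###############RRRRRRRRRRRR+#############
156 ###############RRRRRRRRRRRR+#############
158 ###############RRRRRRRRRRRR+#############
160 ###############*++++----+-R+*############
162 ###############*===============##########
164 #########*=======================*#######
166 ########*========================*#######
168 ###*=============================+#######
170 *=================================*=+###=
172 ===============+=================+=======
174 =========================================
side0 300.8181818181818 166.24242424242425
```

>>> drive_tool(deltas="0 4 21 0 0; 0 8 41.5 0 0; 0 8 41.5 0 0; 0 8 41.5 -40 0; 0 8 41.5 -70 0; 0 8 41.5 -80 0; 0 8 41.5 -88 0; 0 8 41.5 -96 0; 0 8 41.5 -100 0; 0 8 41.5 -100 0")

```text
time_s: 43.6
position: [0.5487, 0.1576, 0.0696]
tcp_rot: [[0.147, 0.989, 0.002], [0.989, -0.147, -0.001], [-0.001, 0.002, -1.0]]
force: [-0.1, -2.5, 3.4]
opening: 0.003
grasp_force: 1.5
```

```bash
python3 look.py
```

```text
tcp [62.5 -1.7 69.6] F [-0.1 -2.5  3.4] op 0.23216659979174722
```

>>> drive_tool(deltas="0 0 0 -6 0; 0 0 0 -12 0; 0 0 0 -18 0; 0 0 0 -23 0; 0 0 0 -27 0; 0 0 0 -30 0; 0 0 0 -30 0")

```text
time_s: 44.4
position: [0.5478, 0.159, 0.0388]
tcp_rot: [[0.147, 0.989, -0.0], [0.989, -0.147, 0.001], [0.001, -0.0, -1.0]]
force: [-1.3, -0.4, 5.6]
opening: 0.004
grasp_force: 2.8
```

```bash
python3 look.py
```

```text
tcp [61.2 -0.7 38.8] F [-1.3 -0.4  5.6] op 0.3226391171721269
```

>>> drive_tool(deltas="0 0 0 -2 0; 0 0 0 -4 0; 0 0 0 -6 0; 0 0 0 -7 0; 0 0 0 -7 0; 0 0 0 -7 0")

```text
time_s: 45.1
position: [0.5481, 0.1592, 0.0376]
tcp_rot: [[0.147, 0.989, 0.003], [0.989, -0.147, 0.001], [0.001, 0.002, -1.0]]
force: [-9.1, -1.9, 44.8]
opening: 0.004
grasp_force: 20.3
```

```bash
python3 look.py
```

```text
tcp [60.9 -1.  37.6] F [-9.1 -1.9 44.8] op 0.376572541673613
```

>>> drive_tool(deltas="0 0 0 10 0; 0 0 0 40 0; 0 0 0 80 0; 0 0 0 125 0; 0 -4 -20 135 0; 0 -8 -42 135 0; 0 -8 -42 135 0; 0 -8 -42 135 0")

```text
time_s: 46.0
position: [0.5393, 0.1166, 0.1659]
tcp_rot: [[0.149, 0.989, -0.001], [0.989, -0.149, 0.001], [0.0, -0.001, -1.0]]
force: [-0.2, -0.3, 0.3]
opening: 0.005
grasp_force: 0.0
```

```bash
python3 look.py
python3 - <<'E'
from lt import *
im,m=cap('wrist','wE.png'); np.savez('wE.npz',T=m['T']); print(loc(bot.read_state()['position']))
def w(out,y,z): return proj(m,np.append((F-out/1e3*X+y/1e3*Y)[:2],z/1e3))
for n,p in [('seat',(15.5,0,96)),('lip',(20,0,99)),('lid top edge',(0,0,112)),('tip0',(61,0,36)),('tip.1',(63.2,0,40)),('tip.3',(65.7,0,49))]: print(n,w(*p).round(1))
h=cv2.cvtColor(im,cv2.COLOR_RGB2HSV);q=cv2.inRange(h,(0,120,60),(6,255,255)); N,l,st,ce=cv2.connectedComponentsWithStats(q)
for i in range(1,N):
    if st[i,4]>30: print('red',st[i],ce[i].round(1))
g=cv2.cvtColor(im,cv2.COLOR_RGB2GRAY)
for v in range(80,165,2): print(v,''.join(' .:-=+*#%@'[min(9,int(x)//26)] if not q[v,278+2*i] else 'R' for i,x in enumerate(g[v,278:360:2])))
E
```

```text
tcp [104.4   1.5 165.9] F [-0.2 -0.3  0.3] op 0.4741673937011385
top [300 197   3   7  12] [300.8 200.1]
side [298 182  11  13  91] [302.9 188.5]
[103.7476   1.3095 165.7437]
seat [320.5 103.6]
lip [320.5 109.4]
lid top edge [320.8  78.7]
tip0 [319.7 155.5]
tip.1 [319.7 158. ]
tip.3 [319.8 161.5]
red [309 136  21  23 455] [318.6 147. ]
80  .    .. ..  =*************#*+....   . . 
82 .   ...   . .:------:--=====-: .      .  
84 .       . .. .:-----::::---::.. .. .  .  
86 --------------:*==+++####===:::::::::::::
88 ++==---=+------*###########+===-----==---
90 -------:-------*###########+---------:::-
92 :::::::::::::::+###########+--:::::::::::
94 ............:::*###########+:::...  ..   
96 ++=+=====++=-::*###########+::-----::::::
98 ++++++++++++++=++*****++++++=============
100 ++++++++++**********************+========
102 ++***+++*++++++++*******+******++=====+==
104 %%%%%#####--==+=+====++++=======++*####+*
106 %%%%%#####-:::++*********+**::::*########
108 %%%%%#####-::::############*::::+########
110 %%%%%#####-:---************+--:-*########
112 %%%%%#####-----+--::::::--==---=
[... 505 characters left out ...]
##########
136 ###############=-RRRRRRRR==##############
138 ###############*RRRRRRRRRR*##############
140 ###############*RRRRRRRRRR*##############
142 ###############*RRRRRRRRRR###############
144 ###############*RRRRRRRRRR###############
146 ###############*RRRRRRRRRR###############
148 ###############*RRRRRRRRRR###############
150 ###############*RRRRRRRRRR###############
152 ###############*RRRRRRRRRR###############
154 ###############+RRRRRRRRRR###############
156 ###############+RRRRRRRRRR###############
158 ###############*RRR-RRRRRR###############
160 #####################*#####=#############
162 ###############===============+##########
164 ##########*======================########
```

```bash
python3 -c "
from rig import bot
print(bot.hand_in())"
```

```text
the job is handed in; nothing more can be done
None
```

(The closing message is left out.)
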